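Change the batch in a block heater and close its heavy lid

ROBOT

A 6-joint arm with a two-finger parallel gripper is mounted at the origin on a cart in front of the work surface, level with it; the furniture and walls round the work are solid. World frame = base frame: x ahead of the robot, y to its left, z up, the work surface at z = 0. Lengths are in m, angles in rad, forces in N, time in s.
With the tool pointing down it reaches from about 0.35 to 0.725 m from the base axis. Payload 4.3 kg.
Tool frame: the origin (TCP) lies midway between the tips of the shut fingers; the grasp point (between the pads) lies 19 mm behind it; z points along the fingers, y is the line along which they close (so a half turn about z gives the same grasp; the last joint's range is limited). The gripper opens to 85 mm and grips with 20 to 120 N. Pads are 22 mm wide; open, the fingers measure 114 mm over their backs; the gripper's body (76 mm by 85 mm) begins 54 mm behind the grasp point. The pads swing forward as they close: fully open they stand 13 mm farther back than shut.
Start: joints at [1.112, 0.377, 0.081, 1.274, 0, 1.46], TCP at [0.197, 0.54, 0.231] pointing down, gripper open.
Joint ranges: [-2.72, 2.72], [-0.84, 1.66], [-1.02, 1.22], [-1.77, 2.12], [-1.37, 1.28], [-3.14, 3.14]. Speed limits (rad/s): [2.57, 2.57, 3.14, 3.14, 3.14, 3.14].

INTERFACE

Orientations are given as a rotation vector (axis times angle).
In Python, from plant import arm gives the robot as it stands.
- The arm moves only by the shell command python3 -m handwheel 'ROWS' [OPENING] [FORCE]. ROWS is JSON, a list of rows, each an object of numbers: "dx", "dy", "dz": the shift along the tool's x, y, z in mm; "rx", "ry", "rz": the turn, a rotation vector about the tool's x, y, z in degrees. In form: [{"dx": .., "dy": .., "dz": .., "rx": .., "ry": .., "rz": ..}, ...]. A call has 1 to 12 rows; each row is the pose to reach, as a shift and turn from the pose commanded when the call began, along the tool's axes at that moment; what a row does not reach only later rows make up. A row lasts 1/10 s, in which the tool goes at most 50 mm and 8.59 degrees, less where a joint would pass 70% of its speed; a pose out of reach is approached as far as the arm can. A call with a gripper value outside its range is refused whole. OPENING is the opening, from 0 (shut) to 1 (fully open), set as the call begins (- or left out, the last holds). The fingers move at their own pace and stop on an object; FORCE is the grip in N (left out, the last holds). Time passes only in rows, so rows that repeat a pose let the fingers close. It gives the time, the measured TCP pose, the force, the opening and the grip force at its end, in the units of the state.
- arm.observe(): the state, without advancing time (a new reading comes with each control period).
- arm.snapshot(name): name is "scene" or "top" or "wrist"; returns (picture, depth): 420x560x3 uint8, red, green, blue; 420x560 float32, m along the optical axis (not along the pixel's ray), 0 where there is no reading.
- arm.camera_info(name): a dict with "fx", "fy", "cx", "cy" (pixels), "dist" ([k1, k2, p1, p2, k3] as OpenCV has them; the pictures are not rectified), "xyz" and "attitude" of the camera in the world. Camera axes: x right, y down, z forward; pixel columns grow to the right and rows downward; lengths in m; the calibration is good to about 2 mm. A picture is of the moment at which its call begins: read the wrist's pose just before it. camera_info takes no time and is no camera call; for the wrist camera it gives the pose at the moment of the call.
- arm.finish_job(): hands the job in; it is judged then, once.
The state is a dict: "time_s": time; "qpos": joint angles; "joint_vel": joint speeds; "effort": joint torques, N m; "eef_pos": TCP position; "ee_rot": TCP orientation; "contact_force": force on the tool from outside, world axes, zero at the start; "ft_torque": the same for the moment, N m; "opening": opening from 0.0 (shut) to 1.0 (fully open); "grasp_force": force on a finger pad.
Only numpy, scipy, OpenCV 4.12 (cv2) and the standard library are available. Lean on these libraries where they do the work, as an engineer would, in place of code of your own. Each camera call takes 0.05 s, during which the arm holds its last target. There are 200 camera calls.

TASK

Change the batch in the block heater: take out the bottles that are standing in its wells and stand them upright on the steel tray at the left, and put every small bottle that stands loose on the bench at the right into an empty well, one to a well and right down to the bottom, without knocking over the dishes among them. Then take the heavy lid by its bar and lower it all the way onto the block gently, without letting it drop or slam, and only after that switch the heater on by turning its knob clockwise to the stop.

Things in the scene. Friction and masses are not known exactly. Their poses are not given: they have to be found in the camera images.
- heater: white block heater fixed on the bench, 196 x 289 mm, deck 70 mm high. Origin: on the bench under the middle of its 168 x 200 mm aluminium block; x points from its front to the lid's hinge at the back, y to its left. Six round wells in two rows (50 mm apart) of three (64 mm apart), each 40 mm wide, chamfered 2 mm, 28 mm deep, flat floor. The level control side with the knob is at the right (-y)
- well_0 (a point): centre of the mouth of well 0 (on the deck, z = 70 mm): front row, left
- well_1 (a point): centre of the mouth of well 1 (on the deck, z = 70 mm): front row, middle
- well_2 (a point): centre of the mouth of well 2 (on the deck, z = 70 mm): front row, right
- well_3 (a point): centre of the mouth of well 3 (on the deck, z = 70 mm): back row, left
- well_4 (a point): centre of the mouth of well 4 (on the deck, z = 70 mm): back row, middle
- well_5 (a point): centre of the mouth of well 5 (on the deck, z = 70 mm): back row, right
- lid (a joint): lid angle, rad: 0 = down on the block, 1.57 = upright, 1.6 = its stop. The lid is a hood 170 mm long, 198 mm wide, 66 mm high, open below, 0.9 kg. From about 1.4 rad up it leans back against the stop; from there down to about 0.85 its stiff hinge holds it where it is left; below about 0.75 it drops shut by itself unless held (2 to 3 N at the bar)
- lid_hinge (a point): middle of the lid's hinge line, at deck level at the back of the block; the lid turns about this point's y axis (the heater's y)
- lid_handle (a point): middle of the lid's round bar handle: 11 mm thick, 116 mm long, parallel to the hinge line and 211 mm from it, on two posts 100 mm apart, its centre 38 mm off the lid's front face. It lies before the lid, 34 mm above the deck, when the lid is down, and on top when it is up. The bar can turn between the fingers
- dial (a joint): angle of the heater's switch knob, rad: 0 = off, grows clockwise seen from above, 1.4 = on, at its stop; it stays where it is left (0.03 Nm)
- dial_grip (a point): middle of the knob's grip, on its upright axis, 37 mm above the deck: a ridge 38 mm long, 14 mm wide, 32 mm high, its top 44 mm above the deck; at 0 it lies along the heater's x and turns with the knob. The axis is 46 mm from the side of the lowered lid, whose top is 136 mm above the bench
- tray_floor (a point): centre of the floor of the shallow steel tray at the left, 210 mm along x by 140 mm along y outside, rim 17 mm high, walls 3 mm, floor 3 mm above the bench; axes along the tray's sides. Fixed to the bench
- cold_a_mid (a point): centre, half-way up (35.0 mm), of a small white plastic bottle 36 mm wide and 70 mm high, 80 g, its weight low down; straight-sided up to 46 mm, then narrowing to the cap, which gives no hold: grip the straight part. z points up when it stands; at the start it stands loose on the bench at the right; it may be absent
- cold_b_mid (a point): centre, half-way up (37.5 mm), of a small white plastic bottle 36 mm wide and 75 mm high, 80 g, its weight low down; straight-sided up to 50 mm, then narrowing to the cap, which gives no hold: grip the straight part. z points up when it stands; at the start it stands loose on the bench at the right; it may be absent
- cold_c_mid (a point): centre, half-way up (35.0 mm), of a small white plastic bottle 36 mm wide and 70 mm high, 80 g, its weight low down; straight-sided up to 46 mm, then narrowing to the cap, which gives no hold: grip the straight part. z points up when it stands; at the start it stands loose on the bench at the right; it may be absent
- cold_d_mid (a point): centre, half-way up (37.5 mm), of a small white plastic bottle 36 mm wide and 75 mm high, 80 g, its weight low down; straight-sided up to 50 mm, then narrowing to the cap, which gives no hold: grip the straight part. z points up when it stands; at the start it stands loose on the bench at the right; it may be absent
- warm_a_mid (a point): centre, half-way up (37.5 mm), of a small white plastic bottle 36 mm wide and 75 mm high, 80 g, its weight low down; straight-sided up to 50 mm, then narrowing to the cap, which gives no hold: grip the straight part. z points up when it stands; at the start it stands in one of the wells; it may be absent
- warm_b_mid (a point): centre, half-way up (35.0 mm), of a small white plastic bottle 36 mm wide and 70 mm high, 80 g, its weight low down; straight-sided up to 46 mm, then narrowing to the cap, which gives no hold: grip the straight part. z points up when it stands; at the start it stands in one of the wells; it may be absent
- warm_c_mid (a point): centre, half-way up (37.5 mm), of a small white plastic bottle 36 mm wide and 75 mm high, 80 g, its weight low down; straight-sided up to 50 mm, then narrowing to the cap, which gives no hold: grip the straight part. z points up when it stands; at the start it stands in one of the wells; it may be absent
- dish: a stack of culture dishes, 60 mm wide and 45 mm high, that stands among the loose bottles; it is no part of the job. Origin: centre of its underside
Not all that is in view belongs to the job. Leave any orange or red look-alike of the part that bears cold_d_mid alone. Leave any green or pink look-alike of the part that bears cold_b_mid alone.

How it is judged:
On the way, in this order (a step that is already met when the one before it is completed fails the run):
1. the warm bottles stand on the tray and all the cold bottles are down in wells (x of cold_a_mid in the frame of heater between -0.058 and 0.008 m and y of cold_a_mid in the frame of heater between -0.072 and 0.072 m and z of each of cold_a_mid, cold_c_mid in the frame of heater below 0.083 m and angle between each of cold_a_mid, cold_b_mid, cold_c_mid, cold_d_mid, warm_a_mid, warm_b_mid, warm_c_mid's own z axis and vertical below 0.15 rad and x of cold_b_mid in the frame of heater between -0.058 and 0.008 m and y of cold_b_mid in the frame of heater between -0.072 and 0.072 m and z of each of cold_b_mid, cold_d_mid in the frame of heater below 0.0855 m and x of cold_c_mid in the frame of heater between -0.058 and 0.008 m and y of cold_c_mid in the frame of heater between -0.072 and 0.072 m and x of cold_d_mid in the frame of heater between -0.058 and 0.008 m and y of cold_d_mid in the frame of heater between -0.072 and 0.072 m and x of warm_a_mid in the frame of tray_floor between -0.095 and 0.095 m and y of warm_a_mid in the frame of tray_floor between -0.06 and 0.06 m and z of warm_a_mid in the frame of tray_floor between 0.0315 and 0.0435 m and x of warm_b_mid in the frame of tray_floor between -0.095 and 0.095 m and y of warm_b_mid in the frame of tray_floor between -0.06 and 0.06 m and z of warm_b_mid in the frame of tray_floor between 0.029 and 0.041 m and x of warm_c_mid in the frame of tray_floor between -0.095 and 0.095 m and y of warm_c_mid in the frame of tray_floor between -0.06 and 0.06 m and z of warm_c_mid in the frame of tray_floor between 0.0315 and 0.0435 m), for 0.3 s.
2. the lid is fully down (value of joint lid below 0.03 rad), for 0.3 s.
3. the knob is turned on (value of joint dial above 1.25 rad), for 0.2 s.
At the end, for the whole second after the job is handed in: Bottles from the wells stand on the tray floor, bottles from the bench stand in wells (each within 6 mm of the floor under it, tilt under 0.15 rad); the lid is down (under 0.03 rad) and the knob is at its stop (over 1.25 rad) (all of step 1 and value of joint lid below 0.03 rad and value of joint dial above 1.25 rad); the robot touches nothing.
It fails at once if the lid slams: it falls faster than 1.6 rad/s within 0.5 rad of the block (value of joint lid below 0.5 rad and velocity of joint lid below -1.6 rad/s).
It fails at once if the stack of culture dishes is knocked over (angle between dish's own z axis and vertical above 0.6 rad).
Of cold_a, cold_b, cold_c, cold_d only 3 to 4 are there at a start; the rules pass over those that are not, and their reading is None.
Of warm_a, warm_b, warm_c only 1 to 3 are there at a start; the rules pass over those that are not, and their reading is None.
At some moment in a run one of cold_a, cold_b, cold_c, cold_d may be knocked a few centimetres aside while the robot is not near it.
It also fails if it takes over 210 s, if anything falls off the work surface, if the arm or the gripper's body presses on something with over 40 N, if the wrist force passes 120 N, or if a joint passes its speed limit or range.

## Working session

There is one attempt and no reset: what is moved stays moved. The work goes in short steps, Python scripts to look and compute and a shell command to move; the robot and the scene stay as the last step left them, time stands still between calls to the robot, and variables do not carry over. Pictures are saved under pics/ and viewed, at most 14 in all, crops included, and the job is handed in when it is done.

```bash
ls; mkdir -p pics
python3 - <<'E'
from plant import arm
import cv2,numpy as np
print(arm.observe())
for n in("scene","top"):
    p,d=arm.snapshot(n); cv2.imwrite(f"pics/{n}0.png",p[:,:,::-1]); np.save(f"pics/{n}0.npy",d); print(n,arm.camera_info(n))
a=cv2.imread("pics/top0.png"); cv2.imwrite("pics/t0.png",cv2.resize(a,(784,588)))
print(arm.camera_info("wrist"))
E
```

```text
pics
{'time_s': 0.0, 'qpos': array([1.11168059e+00, 3.78057045e-01, 7.96274416e-02, 1.27439883e+00,
       1.38699676e-05, 1.46053275e+00]), 'joint_vel': array([ 0.00092705, -0.00017327, -0.00177783,  0.00018235,  0.00081381,
       -0.00026064]), 'effort': array([ 1.46476410e-03, -4.63605773e+01,  2.69874269e+01,  2.09892198e-02,
        1.09739303e-04, -4.28196699e-06]), 'eef_pos': array([0.19622475, 0.53978548, 0.23036491]), 'ee_rot': array([-5.45099673e-01, -3.09334642e+00,  3.05685781e-03]), 'contact_force': array([ 0.47471371, -0.5899421 , -0.19837975]), 'ft_torque': array([0.01378845, 0.00875956, 0.04092226]), 'grasp_force': 0.0, 'opening': 0.9984023016967325}
scene {'fx': 495.3597937668354, 'fy': 495.3597937668354, 'cx': 276.4187083935492, 'cy': 212.4629370381893, 'dist': array([-0.18013334,  0.        ,  0.        ,  0.        ,  0.        ]), 'xyz': array([-6.71682979e-04, -9.83394564e-01,  9.95567216e-01]), 'attitude': array([-2.22350009,  0.56677487, -0.27688457])}
top {'fx': 474.50788697426214, 'fy': 474.50788697426214, 'cx': 280.3691812028787, 'cy': 206.62636464955125, 'dist': array([-0.09401619,  0.        ,  0.        ,  0.        ,  0.        ]), 'xyz': array([ 0.28948022, -0.04208113,  1.52121047]), 'attitude': array([-2.12639468,  2.1522171 , -0.17541248])}
{'fx': 313.0169798897196, 'fy': 313.0169798897196, 'cx': 282.0890920605451, 'cy': 209.8892640053292, 'dist': array([-0.04980107,  0.        ,  0.        ,  0.        ,  0.        ]), 'xyz': array([0.13163793, 0.56462996, 0.37368768]), 'attitude': array([2.38251077, 1.66749831, 0.22543789])}
```

View pics/t0.png

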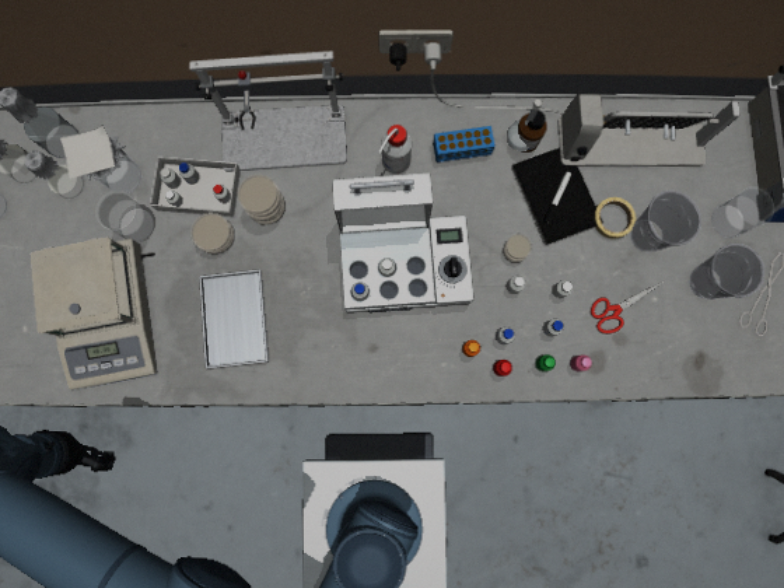

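View pics/scene0.png

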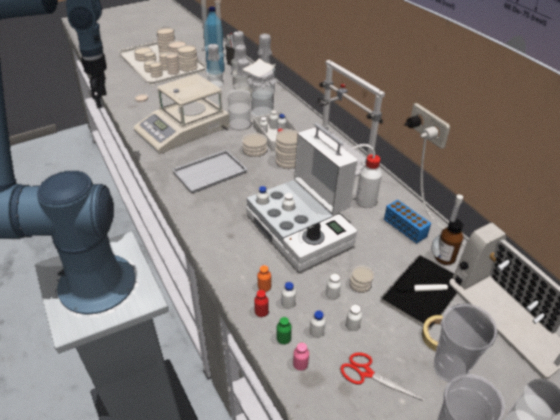

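The top picture (784 px wide) shows the heater with warm bottles at (360,291) in well 0 and (387,267) in well 4, and the tray at (235,320). The loose small bottles are at (517,284), (565,289), (507,335) and (556,327), with the dish stack at (516,248).
Look-alikes to leave: orange (472,348), red (504,367), green (547,363) and pink (583,363). The bottles in the rack at (190,185) are not part of the job either. I choose the four with white or blue caps and white bodies.

```bash
python3 - <<'E'
import cv2
a=cv2.imread("pics/top0.png")
c=a[150:275,235:425]; cv2.imwrite("pics/crop1.png",cv2.resize(c,None,fx=4.2,fy=4.2,interpolation=cv2.INTER_CUBIC))
E
cat > h.py <<'E'
import numpy as np,cv2
from scipy.spatial.transform import Rotation as R
from plant import arm
def ray(n,uv,ci=None):
    ci=ci or arm.camera_info(n); K=np.array([[ci['fx'],0,ci['cx']],[0,ci['fy'],ci['cy']],[0,0,1]])
    p=cv2.undistortPoints(np.array(uv,float).reshape(-1,1,2),K,ci['dist'])[:,0]
    return ci['xyz'],R.from_rotvec(ci['attitude']).apply(np.c_[p,np.ones(len(p))])
def at_z(n,uv,z,ci=None):
    o,d=ray(n,uv,ci); return o+d*((np.asarray(z)-o[2])/d[:,2])[:,None]
def cloud(n,d,ci=None):
    v,u=np.mgrid[:d.shape[0],:d.shape[1]]
    o,r=ray(n,np.c_[u.ravel(),v.ravel()],ci); P=o+r*d.ravel()[:,None]; P[d.ravel()==0]=np.nan
    return P.reshape(*d.shape,3)
E
```

```text
(no output)
```

View pics/crop1.png

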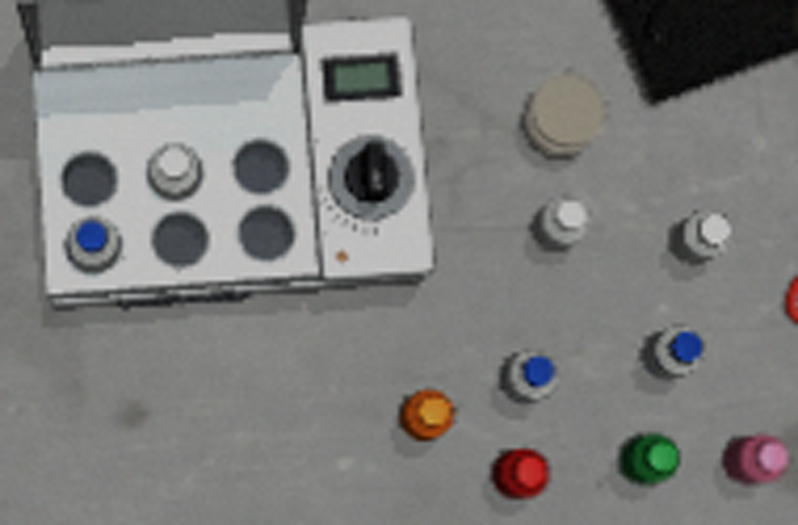

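Run:
```python
from h import *
d=np.load("pics/top0.npy"); P=cloud("top",d)
f=lambda L:[((x+.5)/4.2-.5+235,(y+.5)/4.2-.5+150) for x,y in L]
W=at_z("top",f([(180,239),(267,233),(89,179),(261,166)]),.07)
loc=np.array([(-.05,0),(-.05,-.064),(0,.064),(0,-.064)]) # x shift fitted below
# rigid fit
A=loc-loc.mean(0);B=W[:,:2]-W[:,:2].mean(0)
th=np.arctan2((A[:,0]*B[:,1]-A[:,1]*B[:,0]).sum(),(A*B).sum())
Rm=np.array([[np.cos(th),-np.sin(th)],[np.sin(th),np.cos(th)]])
t=W[:,:2].mean(0)-Rm@loc.mean(0)
print("yaw",np.degrees(th),"res mm",1e3*(W[:,:2]-loc@Rm.T-t).round(4))
for i in range(6):
    print("well",i,(Rm@[-.05 if i<3 else 0,.064-.064*(i%3)]+t).round(4))
caps=f([(571,217),(714,231),(539,371),(686,347),(92,237),(174,160),(374,168),(565,105)])
for c in caps:
    u,v=int(round(c[0])),int(round(c[1])); q=P[v-1:v+2,u-1:u+2].reshape(-1,3); print(np.round(c,1),np.nanmedian(q,0).round(4))
print("caps",at_z("top",caps[:6],[.07,.07,.075,.075,.117,.112]).round(4))
print("look", at_z("top",f([(434,411),(529,471),(661,457),(773,457)]),.075).round(4))
print("tray",at_z("top",[((x+.5)/1.4-.5,(y+.5)/1.4-.5) for x,y in [(200,275),(261,269),(268,361),(207,367)]],.017).round(4))
print("deck z",np.nanmedian(P[150+200//4-3:150+200//4+3,235+134//4-2:235+134//4+2].reshape(-1,3),0))
# lid bar: high points
m=(P[...,2]>.2)&(np.abs(P[...,1]-t[1])<.12)&(np.abs(P[...,0]-t[0])<.3); Q=P[m]; print(len(Q)); 
for lo in (.2,.22,.24,.26,.28): 
    q=Q[Q[:,2]>lo]; 
    if len(q): print(lo,len(q),q.min(0).round(3),q.max(0).round(3),np.median(q,0).round(4))
```

```text
yaw 3.6255367738875006 res mm [[ 0.   0.1]
 [-0.3 -0.3]
 [ 0.   0.1]
 [ 0.3  0.1]]
well 0 [0.5205 0.0244]
well 1 [ 0.5246 -0.0394]
well 2 [ 0.5286 -0.1033]
well 3 [0.5704 0.0276]
well 4 [ 0.5745 -0.0363]
well 5 [ 0.5785 -0.1002]
[370.6 201.3] [ 0.5389 -0.3308  0.0711]
[404.6 204.6] [ 0.5252 -0.4375  0.07  ]
[363. 238.] [ 0.4232 -0.2998  0.0751]
[398.  232.2] [ 0.4397 -0.4095  0.0753]
[256.5 206. ] [0.5197 0.022  0.1133]
[276.  187.7] [ 0.5744 -0.0356  0.113 ]
[323.7 189.6] [ 0.5666 -0.1809  0.1135]
[369.1 174.6] [ 0.6266 -0.333   0.0466]
caps [[ 0.5377 -0.3295  0.07  ]
 [ 0.5259 -0.4363  0.07  ]
 [ 0.4231 -0.3003  0.075 ]
 [ 0.4391 -0.4096  0.075 ]
 [ 0.5192  0.0234  0.117 ]
 [ 0.5756 -0.0357  0.112 ]]
look [[ 0.395  -0.2225  0.075 ]
 [ 0.3505 -0.2903  0.075 ]
 [ 0.359  -0.3873  0.075 ]
 [ 0.3576 -0.47    0.075 ]]
tray [[0.5721 0.398  0.017 ]
 [0.5844 0.2555 0.017 ]
 [0.3721 0.2358 0.017 ]
 [0.3596 0.3751 0.017 ]]
deck z [ 0.54690833 -0.00858662  0.06959372]
1634
0.2 1634 [ 0.657 -0.128  0.2  ] [0.842 0.073 0.291] [ 0.6953 -0.0298  0.2395]
0.22 1580 [ 0.658 -0.128  0.221] [0.738 0.073 0.291] [ 0.6949 -0.0291  0.2396]
0.24 706 [ 0.66  -0.128  0.24 ] [0.732 0.069 0.291] [ 0.695  -0.0346  0.2425]
0.26 197 [ 0.69 -0.09  0.26] [0.708 0.033 0.291] [ 0.6989 -0.0298  0.2809]
0.28 121 [ 0.69  -0.087  0.28 ] [0.707 0.033 0.291] [ 0.6999 -0.0299  0.2821]
```

```bash
cat > to.py <<'E'
# usage: to.py yaw_deg "x y z" ["x y z" ...] : shifts (mm) and turn (deg) in the present tool axes
import sys; from h import *
s=arm.observe(); R0=R.from_rotvec(s['ee_rot']); yaw=np.radians(float(sys.argv[1]))
y=np.array([np.cos(yaw),np.sin(yaw),0]); z=np.array([0,0,-1.]); x=np.cross(y,z)
turn=np.degrees((R0.inv()*R.from_matrix(np.c_[x,y,z])).as_rotvec())
print("t",round(s['time_s'],1),"pos",s['eef_pos'].round(4),"open",round(s['opening'],3),"F",s['contact_force'].round(1),"grip",round(s['grasp_force'],1),"turn",turn.round(1))
for a in sys.argv[2:]:
    print(a,"->",(1e3*R0.inv().apply(np.array(a.split(),float)-s['eef_pos'])).round(1))
E
python3 to.py 93.6 ".520 .024 .2" ".520 .024 .13"
```

```text
t 0.1 pos [0.1963 0.5399 0.2305] open 0.997 F [ 0.  -0.1  0.2] grip 0.0 turn [ -0.1  -0.  -23.6]
.520 .024 .2 -> [-480.6 -374.1   31. ]
.520 .024 .13 -> [-480.6 -374.   101. ]
```

```bash
python3 -m handwheel '[{"dx":-481,"dy":-374,"dz":0,"rz":-23.6},{"dx":-481,"dy":-374,"dz":0,"rz":-23.6},{"dx":-481,"dy":-374,"dz":0,"rz":-23.6},{"dx":-481,"dy":-374,"dz":0,"rz":-23.6},{"dx":-481,"dy":-374,"dz":0,"rz":-23.6},{"dx":-481,"dy":-374,"dz":0,"rz":-23.6},{"dx":-481,"dy":-374,"dz":0,"rz":-23.6},{"dx":-481,"dy":-374,"dz":0,"rz":-23.6},{"dx":-481,"dy":-374,"dz":0,"rz":-23.6},{"dx":-481,"dy":-374,"dz":0,"rz":-23.6},{"dx":-481,"dy":-374,"dz":0,"rz":-23.6},{"dx":-481,"dy":-374,"dz":0,"rz":-23.6}]' 0.62 30; python3 to.py 93.6 ".520 .024 .15" ".520 .024 .073"
```

```text
t 0.1 pos [0.1963 0.5399 0.2305] open 0.997 F [ 0.  -0.1  0.2] grip 0.0 turn [ -0.1  -0.  -23.6]
.520 .024 .15 -> [-480.6 -374.    81. ]
.520 .024 .073 -> [-480.6 -373.9  158. ]invalid input at $[0]: expected keys dx, dy, dz, rx, ry, rz
```

```bash
python3 -m handwheel '[{"dx":-481,"dy":-374,"dz":0,"rx":0,"ry":0,"rz":-23.6},{"dx":-481,"dy":-374,"dz":0,"rx":0,"ry":0,"rz":-23.6},{"dx":-481,"dy":-374,"dz":0,"rx":0,"ry":0,"rz":-23.6},{"dx":-481,"dy":-374,"dz":0,"rx":0,"ry":0,"rz":-23.6},{"dx":-481,"dy":-374,"dz":0,"rx":0,"ry":0,"rz":-23.6},{"dx":-481,"dy":-374,"dz":0,"rx":0,"ry":0,"rz":-23.6},{"dx":-481,"dy":-374,"dz":0,"rx":0,"ry":0,"rz":-23.6},{"dx":-481,"dy":-374,"dz":0,"rx":0,"ry":0,"rz":-23.6},{"dx":-481,"dy":-374,"dz":0,"rx":0,"ry":0,"rz":-23.6},{"dx":-481,"dy":-374,"dz":0,"rx":0,"ry":0,"rz":-23.6},{"dx":-481,"dy":-374,"dz":0,"rx":0,"ry":0,"rz":-23.6},{"dx":-481,"dy":-374,"dz":0,"rx":0,"ry":0,"rz":-23.6}]' 0.62 30; python3 to.py 93.6 ".520 .024 .15" ".520 .024 .073"
```

```text
time_s: 1.3
eef_pos: [0.5135, 0.0348, 0.231]
ee_rot: [0.099, -3.14, -0.001]
contact_force: [0.0, 0.8, 0.6]
opening: 0.621
grasp_force: 0.0
t 1.3 pos [0.5135 0.0348 0.231 ] open 0.621 F [0.  0.8 0.6] grip 0.0 turn [ 0. -0. -0.]
.520 .024 .15 -> [ -5.9 -11.2  81. ]
.520 .024 .073 -> [ -5.9 -11.3 158. ]
```

```bash
python3 -m handwheel '[{"dx":-6,"dy":-9,"dz":50,"rx":0,"ry":0,"rz":0},{"dx":-6,"dy":-9,"dz":85,"rx":0,"ry":0,"rz":0},{"dx":-6,"dy":-9,"dz":85,"rx":0,"ry":0,"rz":0},{"dx":-6,"dy":-9,"dz":85,"rx":0,"ry":0,"rz":0},{"dx":-6,"dy":-9,"dz":85,"rx":0,"ry":0,"rz":0}]'; python3 to.py 93.6 ".520 .024 .15" ".520 .024 .073"
python3 - <<'E'
from h import *
p,d=arm.snapshot("wrist"); cv2.imwrite("pics/w1.png",p[:,:,::-1])
E
```

```text
time_s: 1.8
eef_pos: [0.5209, 0.0285, 0.1484]
ee_rot: [-0.1, 3.137, -0.0]
contact_force: [0.5, -0.5, 0.6]
opening: 0.619
grasp_force: 0.0
t 1.8 pos [0.5209 0.0285 0.1484] open 0.619 F [ 0.5 -0.5  0.6] grip 0.0 turn [-0.   0.2  0.1]
.520 .024 .15 -> [ 1.2 -4.5 -1.6]
.520 .024 .073 -> [ 1.4 -4.4 75.4]
```

View pics/w1.png

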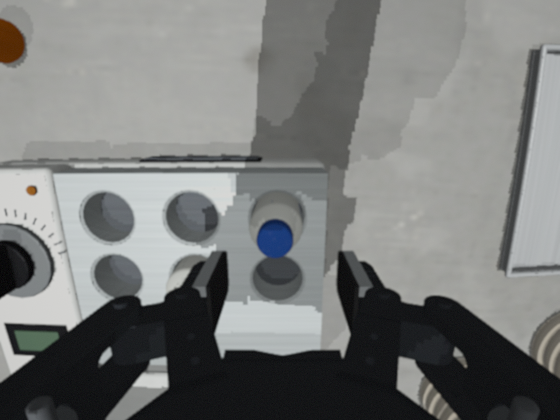

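The wrist picture shows the blue-capped bottle at (275,238), between the fingers but about 4 mm toward -y. The empty wells are at (191,217), (107,217) and (117,276), and the pose agrees with my numbers.

```bash
python3 -m handwheel '[{"dx":1,"dy":-4,"dz":30,"rx":0,"ry":0,"rz":0},{"dx":1,"dy":-4,"dz":55,"rx":0,"ry":0,"rz":0},{"dx":1,"dy":-4,"dz":70,"rx":0,"ry":0,"rz":0},{"dx":1,"dy":-4,"dz":75,"rx":0,"ry":0,"rz":0},{"dx":1,"dy":-4,"dz":75,"rx":0,"ry":0,"rz":0}]';python3 to.py 93.6 ".520 .024 .073"
python3 -m handwheel '[{"dx":0,"dy":0,"dz":0,"rx":0,"ry":0,"rz":0},{"dx":0,"dy":0,"dz":0,"rx":0,"ry":0,"rz":0},{"dx":0,"dy":0,"dz":0,"rx":0,"ry":0,"rz":0},{"dx":0,"dy":0,"dz":0,"rx":0,"ry":0,"rz":0},{"dx":0,"dy":0,"dz":0,"rx":0,"ry":0,"rz":0}]' 0 40
python3 - <<'E'
from h import *
from subprocess import *
p,d=arm.snapshot("wrist"); ci=arm.camera_info("wrist")
cv2.imwrite("pics/w2.png",p[:,:,::-1])
E
python3 to.py 93.6 ".520 .024 .17" ".524 .32 .17" ".524 .32 .1"
```

```text
time_s: 2.35
eef_pos: [0.5195, 0.0244, 0.0722]
ee_rot: [-0.1, 3.139, -0.0]
contact_force: [0.5, -0.1, 0.8]
opening: 0.621
grasp_force: 0.0
t 2.4 pos [0.5195 0.0244 0.0722] open 0.621 F [ 0.5 -0.1  0.8] grip 0.0 turn [-0.   0.1  0.1]
.520 .024 .073 -> [-0.4 -0.5 -0.8]
time_s: 2.85
eef_pos: [0.5205, 0.0242, 0.0732]
ee_rot: [-0.099, 3.136, 0.0]
contact_force: [-1.6, 0.2, 6.6]
opening: 0.402
grasp_force: 40.2
t 2.9 pos [0.5206 0.0242 0.0732] open 0.402 F [-0.1  0.1  6.5] grip 40.2 turn [-0.   0.2  0. ]
.520 .024 .17 -> [  0.2  -0.2 -96.8]
.524 .32 .17 -> [-22.5 295.  -96.7]
.524 .32 .1 -> [-22.2 295.  -26.7]
```

```bash
python3 -m handwheel '[{"dx":0,"dy":0,"dz":-25,"rx":0,"ry":0,"rz":0},{"dx":0,"dy":0,"dz":-60,"rx":0,"ry":0,"rz":0},{"dx":-5,"dy":30,"dz":-97,"rx":0,"ry":0,"rz":0},{"dx":-10,"dy":75,"dz":-97,"rx":0,"ry":0,"rz":0},{"dx":-15,"dy":120,"dz":-97,"rx":0,"ry":0,"rz":0},{"dx":-22,"dy":165,"dz":-97,"rx":0,"ry":0,"rz":0},{"dx":-22,"dy":210,"dz":-97,"rx":0,"ry":0,"rz":0},{"dx":-22,"dy":250,"dz":-97,"rx":0,"ry":0,"rz":0},{"dx":-22,"dy":280,"dz":-60,"rx":0,"ry":0,"rz":0},{"dx":-22,"dy":295,"dz":-27,"rx":0,"ry":0,"rz":0},{"dx":-22,"dy":295,"dz":-27,"rx":0,"ry":0,"rz":0},{"dx":-22,"dy":295,"dz":-27,"rx":0,"ry":0,"rz":0}]';python3 to.py 93.6 ".522 .3206 .05" ".522 .3206 .035"
```

```text
time_s: 4.1
eef_pos: [0.5215, 0.3195, 0.0982]
ee_rot: [0.1, -3.138, 0.002]
contact_force: [1.1, 0.1, -0.9]
opening: 0.401
grasp_force: 40.5
t 4.1 pos [0.5215 0.3195 0.0982] open 0.401 F [ 1.1  0.1 -0.9] grip 40.5 turn [-0.1 -0.1  0. ]
.522 .3206 .05 -> [-0.6  1.1 48.1]
.522 .3206 .035 -> [-0.6  1.1 63.1]
```

```bash
python3 -m handwheel '[{"dx":0,"dy":0,"dz":25,"rx":0,"ry":0,"rz":0},{"dx":0,"dy":0,"dz":45,"rx":0,"ry":0,"rz":0},{"dx":0,"dy":0,"dz":55,"rx":0,"ry":0,"rz":0},{"dx":0,"dy":0,"dz":60,"rx":0,"ry":0,"rz":0},{"dx":0,"dy":0,"dz":63,"rx":0,"ry":0,"rz":0},{"dx":0,"dy":0,"dz":64,"rx":0,"ry":0,"rz":0},{"dx":0,"dy":0,"dz":64,"rx":0,"ry":0,"rz":0}]'
python3 -m handwheel '[{"dx":0,"dy":0,"dz":0,"rx":0,"ry":0,"rz":0},{"dx":0,"dy":0,"dz":0,"rx":0,"ry":0,"rz":0},{"dx":0,"dy":0,"dz":0,"rx":0,"ry":0,"rz":0},{"dx":0,"dy":0,"dz":-25,"rx":0,"ry":0,"rz":0},{"dx":0,"dy":0,"dz":-70,"rx":0,"ry":0,"rz":0},{"dx":0,"dy":0,"dz":-115,"rx":0,"ry":0,"rz":0},{"dx":0,"dy":0,"dz":-115,"rx":0,"ry":0,"rz":0}]' 0.62; python3 to.py 93.6 ".575 -.036 .16" ".575 -.036 .073"
```

```text
time_s: 4.8
eef_pos: [0.5229, 0.3201, 0.0352]
ee_rot: [-0.099, 3.139, 0.001]
contact_force: [0.1, 0.6, 0.1]
opening: 0.402
grasp_force: 40.5
time_s: 5.5
eef_pos: [0.5265, 0.3221, 0.1569]
ee_rot: [-0.099, 3.128, 0.008]
contact_force: [0.9, 0.1, 0.9]
opening: 0.623
grasp_force: 0.0
t 5.5 pos [0.5265 0.3221 0.1569] open 0.623 F [0.9 0.1 0.9] grip 0.0 turn [0.3 0.7 0. ]
.575 -.036 .16 -> [ -25.8 -360.4   -4.5]
.575 -.036 .073 -> [ -24.8 -360.8   82.4]
```

```bash
python3 -m handwheel '[{"dx":0,"dy":-45,"dz":0,"rx":0,"ry":0,"rz":0},{"dx":0,"dy":-95,"dz":0,"rx":0,"ry":0,"rz":0},{"dx":-5,"dy":-145,"dz":0,"rx":0,"ry":0,"rz":0},{"dx":-10,"dy":-195,"dz":0,"rx":0,"ry":0,"rz":0},{"dx":-15,"dy":-240,"dz":0,"rx":0,"ry":0,"rz":0},{"dx":-20,"dy":-285,"dz":0,"rx":0,"ry":0,"rz":0},{"dx":-25,"dy":-330,"dz":0,"rx":0,"ry":0,"rz":0},{"dx":-27,"dy":-357,"dz":0,"rx":0,"ry":0,"rz":0},{"dx":-27,"dy":-357,"dz":0,"rx":0,"ry":0,"rz":0},{"dx":-27,"dy":-357,"dz":0,"rx":0,"ry":0,"rz":0}]';python3 to.py 93.6 ".575 -.036 .073"
```

```text
time_s: 6.5
eef_pos: [0.5715, -0.035, 0.149]
ee_rot: [0.097, -3.14, -0.001]
contact_force: [-0.3, 0.9, 1.4]
opening: 0.619
grasp_force: 0.0
t 6.5 pos [ 0.5715 -0.035   0.149 ] open 0.619 F [-0.3  0.9  1.4] grip 0.0 turn [ 0.  -0.  -0.1]
.575 -.036 .073 -> [-3.4 -1.3 76. ]
```

```bash
python3 -m handwheel '[{"dx":-3,"dy":-1,"dz":30,"rx":0,"ry":0,"rz":0},{"dx":-3,"dy":-1,"dz":55,"rx":0,"ry":0,"rz":0},{"dx":-3,"dy":-1,"dz":70,"rx":0,"ry":0,"rz":0},{"dx":-3,"dy":-1,"dz":75,"rx":0,"ry":0,"rz":0},{"dx":-3,"dy":-1,"dz":75,"rx":0,"ry":0,"rz":0}]'
python3 -m handwheel '[{"dx":0,"dy":0,"dz":0,"rx":0,"ry":0,"rz":0},{"dx":0,"dy":0,"dz":0,"rx":0,"ry":0,"rz":0},{"dx":0,"dy":0,"dz":0,"rx":0,"ry":0,"rz":0},{"dx":0,"dy":0,"dz":0,"rx":0,"ry":0,"rz":0}]' 0 40
python3 to.py 93.6  ".422 .311 .17" ".422 .311 .1"
```

```text
time_s: 7.0
eef_pos: [0.5739, -0.0341, 0.0737]
ee_rot: [0.102, -3.138, -0.001]
contact_force: [-0.4, -0.3, -0.9]
opening: 0.619
grasp_force: 0.0
time_s: 7.4
eef_pos: [0.5759, -0.0354, 0.0756]
ee_rot: [-0.099, 3.137, 0.0]
contact_force: [-0.3, 1.1, 4.9]
opening: 0.391
grasp_force: 40.2
t 7.4 pos [ 0.5759 -0.0354  0.0756] open 0.391 F [-0.3  1.1  4.9] grip 40.2 turn [0.  0.2 0. ]
.422 .311 .17 -> [131.4 355.4 -94.7]
.422 .311 .1 -> [131.6 355.4 -24.7]
```

```bash
python3 -m handwheel '[{"dx":0,"dy":0,"dz":-25,"rx":0,"ry":0,"rz":0},{"dx":0,"dy":0,"dz":-60,"rx":0,"ry":0,"rz":0},{"dx":10,"dy":30,"dz":-95,"rx":0,"ry":0,"rz":0},{"dx":28,"dy":75,"dz":-95,"rx":0,"ry":0,"rz":0},{"dx":45,"dy":120,"dz":-95,"rx":0,"ry":0,"rz":0},{"dx":62,"dy":165,"dz":-95,"rx":0,"ry":0,"rz":0},{"dx":80,"dy":210,"dz":-95,"rx":0,"ry":0,"rz":0},{"dx":97,"dy":255,"dz":-95,"rx":0,"ry":0,"rz":0},{"dx":115,"dy":300,"dz":-95,"rx":0,"ry":0,"rz":0},{"dx":128,"dy":340,"dz":-95,"rx":0,"ry":0,"rz":0},{"dx":132,"dy":355,"dz":-70,"rx":0,"ry":0,"rz":0},{"dx":132,"dy":355,"dz":-40,"rx":0,"ry":0,"rz":0}]'
python3 -m handwheel '[{"dx":0,"dy":0,"dz":10,"rx":0,"ry":0,"rz":0},{"dx":0,"dy":0,"dz":15,"rx":0,"ry":0,"rz":0},{"dx":0,"dy":0,"dz":15,"rx":0,"ry":0,"rz":0}]'
python3 to.py 93.6 ".422 .311 .038"
```

```text
time_s: 8.6
eef_pos: [0.421, 0.3136, 0.115]
ee_rot: [-0.105, 3.136, 0.004]
contact_force: [0.5, 0.2, -0.9]
opening: 0.389
grasp_force: 40.2
time_s: 8.9
eef_pos: [0.4207, 0.3099, 0.0993]
ee_rot: [0.098, -3.139, 0.001]
contact_force: [-0.4, 0.7, -1.0]
opening: 0.387
grasp_force: 40.2
t 8.9 pos [0.4207 0.3099 0.0993] open 0.387 F [-0.4  0.7 -1. ] grip 40.2 turn [-0. -0. -0.]
.422 .311 .038 -> [-1.4  1.  61.3]
```

```bash
python3 -m handwheel '[{"dx":-1,"dy":1,"dz":25,"rx":0,"ry":0,"rz":0},{"dx":-1,"dy":1,"dz":45,"rx":0,"ry":0,"rz":0},{"dx":-1,"dy":1,"dz":55,"rx":0,"ry":0,"rz":0},{"dx":-1,"dy":1,"dz":59,"rx":0,"ry":0,"rz":0},{"dx":-1,"dy":1,"dz":61,"rx":0,"ry":0,"rz":0},{"dx":-1,"dy":1,"dz":61,"rx":0,"ry":0,"rz":0},{"dx":-1,"dy":1,"dz":61,"rx":0,"ry":0,"rz":0}]'
python3 -m handwheel '[{"dx":0,"dy":0,"dz":0,"rx":0,"ry":0,"rz":0},{"dx":0,"dy":0,"dz":0,"rx":0,"ry":0,"rz":0},{"dx":0,"dy":0,"dz":0,"rx":0,"ry":0,"rz":0},{"dx":0,"dy":0,"dz":-25,"rx":0,"ry":0,"rz":0},{"dx":0,"dy":0,"dz":-70,"rx":0,"ry":0,"rz":0},{"dx":0,"dy":0,"dz":-115,"rx":0,"ry":0,"rz":0},{"dx":0,"dy":0,"dz":-125,"rx":0,"ry":0,"rz":0},{"dx":0,"dy":0,"dz":-125,"rx":0,"ry":0,"rz":0}]' 0.62; python3 to.py 93.6 ".423 -.300 .16"
python3 - <<'E'
from h import *
p,d=arm.snapshot("top"); np.save("pics/top1.npy",d); cv2.imwrite("pics/top1.png",cv2.resize(p[120:290,120:440,::-1],None,fx=2.5,fy=2.5,interpolation=cv2.INTER_CUBIC))
E
```

```text
time_s: 9.6
eef_pos: [0.4223, 0.3119, 0.0392]
ee_rot: [-0.099, 3.138, 0.001]
contact_force: [-0.0, 0.3, -0.5]
opening: 0.387
grasp_force: 40.2
time_s: 10.4
eef_pos: [0.4233, 0.3126, 0.1657]
ee_rot: [-0.099, 3.135, 0.004]
contact_force: [0.2, 0.8, -0.3]
opening: 0.616
grasp_force: 0.0
t 10.4 pos [0.4233 0.3126 0.1657] open 0.616 F [ 0.2  0.8 -0.3] grip 0.0 turn [0.1 0.3 0. ]
.423 -.300 .16 -> [  39.  -611.4    4. ]
```

View pics/top1.png

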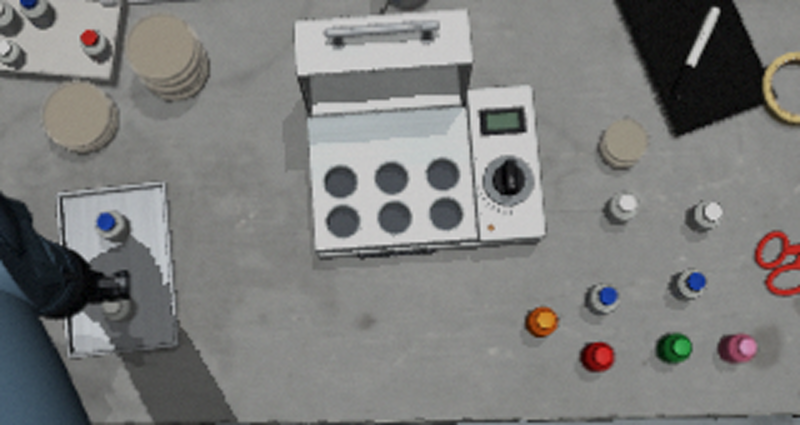

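Both warm bottles stand on the tray, blue-capped at (107,222) and white-capped at (118,307). All six wells are empty and the loose bottles have not moved: (625,204), (712,211), (608,296), (697,282).

```bash
python3 -m handwheel '[{"dx":3,"dy":-45,"dz":0,"rx":0,"ry":0,"rz":0},{"dx":6,"dy":-95,"dz":0,"rx":0,"ry":0,"rz":0},{"dx":9,"dy":-145,"dz":0,"rx":0,"ry":0,"rz":0},{"dx":12,"dy":-195,"dz":0,"rx":0,"ry":0,"rz":0},{"dx":15,"dy":-245,"dz":0,"rx":0,"ry":0,"rz":0},{"dx":18,"dy":-294,"dz":0,"rx":0,"ry":0,"rz":0},{"dx":22,"dy":-343,"dz":0,"rx":0,"ry":0,"rz":0},{"dx":25,"dy":-392,"dz":0,"rx":0,"ry":0,"rz":0},{"dx":28,"dy":-441,"dz":0,"rx":0,"ry":0,"rz":0},{"dx":31,"dy":-490,"dz":0,"rx":0,"ry":0,"rz":0},{"dx":35,"dy":-539,"dz":0,"rx":0,"ry":0,"rz":0},{"dx":38,"dy":-585,"dz":0,"rx":0,"ry":0,"rz":0}]'
python3 -m handwheel '[{"dx":2,"dy":-25,"dz":10,"rx":0,"ry":0,"rz":0},{"dx":2,"dy":-25,"dz":20,"rx":0,"ry":0,"rz":0},{"dx":2,"dy":-25,"dz":20,"rx":0,"ry":0,"rz":0},{"dx":2,"dy":-25,"dz":20,"rx":0,"ry":0,"rz":0}]'
python3 to.py 93.6 ".4232 -.3000 .033"
python3 - <<'E'
from h import *
p,d=arm.snapshot("wrist"); cv2.imwrite("pics/w3.png",p[:,:,::-1])
E
```

```text
time_s: 11.65
eef_pos: [0.4187, -0.2758, 0.1607]
ee_rot: [0.098, -3.137, -0.005]
contact_force: [1.2, 0.4, 0.2]
opening: 0.622
grasp_force: 0.0
time_s: 12.05
eef_pos: [0.4189, -0.2977, 0.1417]
ee_rot: [0.1, -3.137, -0.005]
contact_force: [-0.4, 0.6, 0.5]
opening: 0.623
grasp_force: 0.0
t 12.1 pos [ 0.4189 -0.2977  0.1417] open 0.623 F [-0.4  0.6  0.5] grip 0.0 turn [ 0.2 -0.2  0.1]
.4232 -.3000 .033 -> [ -4.4  -2.9 108.7]
```

View pics/w3.png

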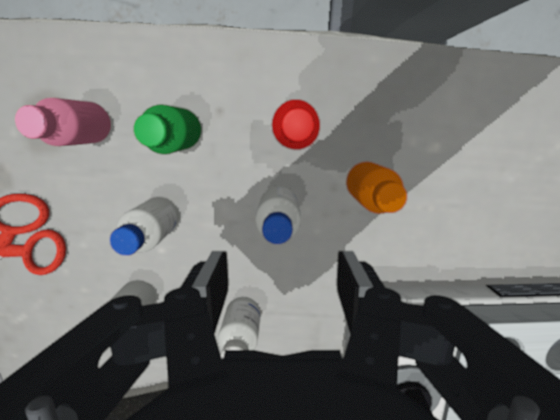

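The wrist picture shows the blue-capped bottle at (277,227) ahead of the fingers. Red (296,124) and orange (378,187) are clear of the finger paths. Descend and grip.

```bash
python3 -c '
from h import *
print(at_z("wrist",[(277,228),(127,239)],.075).round(4))'
python3 -m handwheel '[{"dx":-4,"dy":-3,"dz":40,"rx":0,"ry":0,"rz":0},{"dx":-4,"dy":-3,"dz":75,"rx":0,"ry":0,"rz":0},{"dx":-4,"dy":-3,"dz":100,"rx":0,"ry":0,"rz":0},{"dx":-4,"dy":-3,"dz":108,"rx":0,"ry":0,"rz":0},{"dx":-4,"dy":-3,"dz":108,"rx":0,"ry":0,"rz":0}]'
python3 -m handwheel '[{"dx":0,"dy":0,"dz":0,"rx":0,"ry":0,"rz":0},{"dx":0,"dy":0,"dz":0,"rx":0,"ry":0,"rz":0},{"dx":0,"dy":0,"dz":0,"rx":0,"ry":0,"rz":0},{"dx":0,"dy":0,"dz":0,"rx":0,"ry":0,"rz":0}]' 0 40
python3 to.py 93.6 ".4232 -.3000 .18" ".5704 .0276 .18" ".5704 .0276 .1"
```

```text
[[ 0.423  -0.3002  0.075 ]
 [ 0.4385 -0.4085  0.075 ]]
time_s: 12.6
eef_pos: [0.4238, -0.301, 0.0347]
ee_rot: [0.101, -3.138, -0.003]
contact_force: [0.1, -0.6, 0.4]
opening: 0.621
grasp_force: 0.0
time_s: 13.0
eef_pos: [0.4256, -0.3033, 0.037]
ee_rot: [-0.099, 3.137, -0.003]
contact_force: [0.3, 0.9, 6.4]
opening: 0.387
grasp_force: 40.1
t 13.0 pos [ 0.4256 -0.3033  0.037 ] open 0.387 F [0.3 0.9 6.4] grip 40.1 turn [-0.1  0.2  0. ]
.4232 -.3000 .18 -> [   1.8    3.2 -143. ]
.5704 .0276 .18 -> [-165.8  320.9 -143.2]
.5704 .0276 .1 -> [-165.6  321.   -63.2]
```

```bash
python3 -m handwheel '[{"dx":0,"dy":0,"dz":-40,"rx":0,"ry":0,"rz":0},{"dx":0,"dy":0,"dz":-85,"rx":0,"ry":0,"rz":0},{"dx":-10,"dy":20,"dz":-128,"rx":0,"ry":0,"rz":0},{"dx":-30,"dy":60,"dz":-143,"rx":0,"ry":0,"rz":0},{"dx":-52,"dy":102,"dz":-143,"rx":0,"ry":0,"rz":0},{"dx":-74,"dy":145,"dz":-143,"rx":0,"ry":0,"rz":0},{"dx":-96,"dy":188,"dz":-143,"rx":0,"ry":0,"rz":0},{"dx":-118,"dy":230,"dz":-143,"rx":0,"ry":0,"rz":0},{"dx":-140,"dy":272,"dz":-143,"rx":0,"ry":0,"rz":0},{"dx":-160,"dy":310,"dz":-143,"rx":0,"ry":0,"rz":0},{"dx":-166,"dy":321,"dz":-125,"rx":0,"ry":0,"rz":0},{"dx":-166,"dy":321,"dz":-105,"rx":0,"ry":0,"rz":0}]'
python3 -m handwheel '[{"dx":0,"dy":0,"dz":0,"rx":0,"ry":0,"rz":0},{"dx":0,"dy":0,"dz":0,"rx":0,"ry":0,"rz":0},{"dx":0,"dy":0,"dz":0,"rx":0,"ry":0,"rz":0}]'
cat > hold.py <<'E'
# usage: hold.py H(bottle height) B(TCP above bottle bottom) : where the held bottle is, in tool axes, by its cap in the wrist view
import sys; from h import *
H,B=map(float,sys.argv[1:3])
s=arm.observe(); p,d=arm.snapshot("wrist"); cv2.imwrite("pics/hold%d.png"%(10*s['time_s']),p[:,:,::-1])
h=cv2.cvtColor(p,cv2.COLOR_RGB2HSV); m=((h[...,0]>105)&(h[...,0]<130)&(h[...,1]>150)&(h[...,2]>60)).astype(np.uint8)
m[:, :200]=0; m[:,360:]=0
n,l,st,c=cv2.connectedComponentsWithStats(m)
if n>1:
    k=1+st[1:,4].argmax(); print("blue",st[k],c[k].round(1))
    q=at_z("wrist",[c[k]],s['eef_pos'][2]-B+H-.003); print("cap in tool mm",(1e3*R.from_rotvec(s['ee_rot']).inv().apply(q-s['eef_pos'])).round(1))
E
python3 hold.py .075 .037; python3 to.py 93.6 ".5704 .0276 .079"
```

```text
time_s: 14.2
eef_pos: [0.5717, 0.0307, 0.141]
ee_rot: [-0.105, 3.136, 0.0]
contact_force: [-0.7, -0.7, -1.0]
opening: 0.395
grasp_force: 40.4
time_s: 14.5
eef_pos: [0.5703, 0.0278, 0.1416]
ee_rot: [-0.098, 3.138, -0.0]
contact_force: [0.5, 0.5, -0.7]
opening: 0.392
grasp_force: 40.4
blue [ 251  268   54   59 2570] [278.  297.2]
cap in tool mm [[  2.9  -0.6 -35. ]]
t 14.6 pos [0.5704 0.0277 0.1417] open 0.389 F [ 0.4  0.2 -0.1] grip 40.4 turn [-0.   0.1 -0. ]
.5704 .0276 .079 -> [ 0.2 -0.1 62.7]
```

```bash
python3 -m handwheel '[{"dx":-2,"dy":0,"dz":15,"rx":0,"ry":0,"rz":0},{"dx":-2,"dy":0,"dz":25,"rx":0,"ry":0,"rz":0},{"dx":-2,"dy":0,"dz":31,"rx":0,"ry":0,"rz":0},{"dx":-2,"dy":0,"dz":35,"rx":0,"ry":0,"rz":0},{"dx":-2,"dy":0,"dz":39,"rx":0,"ry":0,"rz":0},{"dx":-2,"dy":0,"dz":43,"rx":0,"ry":0,"rz":0}]'
python3 to.py 93.6 ".5724 .0276 .079"
```

```text
time_s: 15.15
eef_pos: [0.5722, 0.0282, 0.0975]
ee_rot: [-0.099, 3.139, -0.001]
contact_force: [-0.0, -0.6, -0.6]
opening: 0.39
grasp_force: 40.4
t 15.2 pos [0.5722 0.0282 0.0975] open 0.39 F [-0.  -0.6 -0.6] grip 40.4 turn [-0.   0.1  0. ]
.5724 .0276 .079 -> [-0.2 -0.6 18.5]
```

Already 9 mm inside with no force. Continue to the floor, release and lift.

```bash
python3 -m handwheel '[{"dx":0,"dy":0,"dz":6,"rx":0,"ry":0,"rz":0},{"dx":0,"dy":0,"dz":11,"rx":0,"ry":0,"rz":0},{"dx":0,"dy":0,"dz":15,"rx":0,"ry":0,"rz":0},{"dx":0,"dy":0,"dz":17,"rx":0,"ry":0,"rz":0},{"dx":0,"dy":0,"dz":18,"rx":0,"ry":0,"rz":0},{"dx":0,"dy":0,"dz":18,"rx":0,"ry":0,"rz":0}]'
python3 -m handwheel '[{"dx":0,"dy":0,"dz":0,"rx":0,"ry":0,"rz":0},{"dx":0,"dy":0,"dz":0,"rx":0,"ry":0,"rz":0},{"dx":0,"dy":0,"dz":0,"rx":0,"ry":0,"rz":0},{"dx":0,"dy":0,"dz":-25,"rx":0,"ry":0,"rz":0},{"dx":0,"dy":0,"dz":-65,"rx":0,"ry":0,"rz":0},{"dx":0,"dy":0,"dz":-95,"rx":0,"ry":0,"rz":0},{"dx":0,"dy":0,"dz":-95,"rx":0,"ry":0,"rz":0}]' 0.62
python3 to.py 93.6 ".439 -.409 .17"
```

```text
time_s: 15.75
eef_pos: [0.5718, 0.0282, 0.0793]
ee_rot: [-0.099, 3.14, -0.001]
contact_force: [0.8, -1.8, -1.6]
opening: 0.384
grasp_force: 40.2
time_s: 16.45
eef_pos: [0.5749, 0.0286, 0.1794]
ee_rot: [-0.099, 3.131, -0.0]
contact_force: [0.4, 0.2, 0.2]
opening: 0.623
grasp_force: 0.0
t 16.4 pos [0.5749 0.0286 0.1794] open 0.623 F [0.4 0.2 0.2] grip 0.0 turn [-0.   0.5  0. ]
.439 -.409 .17 -> [ 163.4 -428.1    8.1]
```

```bash
cat > look.py <<'E'
from h import *
p,d=arm.snapshot("top"); P=cloud("top",d); q=P
m=((q[...,2]>.060)&(q[...,2]<.085)&(q[...,0]>.32)&(q[...,0]<.7)&(q[...,1]<-.23)&(q[...,1]>-.56)).astype(np.uint8)
n,l,st,c=cv2.connectedComponentsWithStats(m,connectivity=4)
for k in range(1,n):
    if st[k,4]>8: print(np.nanmedian(P[l==k],0).round(4),"top",np.nanmax(P[l==k][:,2]).round(3),"rgb",np.median(p[l==k],0),st[k,4],"z.07:",at_z("top",[c[k]],.072)[0,:2].round(4))
E
python3 look.py
python3 -m handwheel '[{"dx":15,"dy":-42,"dz":0,"rx":0,"ry":0,"rz":0},{"dx":32,"dy":-86,"dz":0,"rx":0,"ry":0,"rz":0},{"dx":50,"dy":-130,"dz":0,"rx":0,"ry":0,"rz":0},{"dx":67,"dy":-175,"dz":0,"rx":0,"ry":0,"rz":0},{"dx":84,"dy":-220,"dz":0,"rx":0,"ry":0,"rz":0},{"dx":101,"dy":-265,"dz":0,"rx":0,"ry":0,"rz":0},{"dx":118,"dy":-310,"dz":0,"rx":0,"ry":0,"rz":0},{"dx":135,"dy":-355,"dz":0,"rx":0,"ry":0,"rz":0},{"dx":152,"dy":-400,"dz":0,"rx":0,"ry":0,"rz":0},{"dx":162,"dy":-427,"dz":15,"rx":0,"ry":0,"rz":0},{"dx":162,"dy":-427,"dz":30,"rx":0,"ry":0,"rz":0},{"dx":162,"dy":-427,"dz":30,"rx":0,"ry":0,"rz":0}]'
python3 to.py 93.6 ".439 -.409 .034"
```

```text
[ 0.5389 -0.3312  0.0693] top 0.075 rgb [201.  199.5 199. ] 42 z.07: [ 0.5389 -0.3299]
[ 0.5282 -0.4363  0.0686] top 0.079 rgb [200. 200. 199.] 45 z.07: [ 0.5273 -0.4354]
[ 0.44   -0.4095  0.0735] top 0.081 rgb [ 29.  62. 146.] 48 z.07: [ 0.4401 -0.4098]
[ 0.3575 -0.3868  0.0739] top 0.08 rgb [ 46. 145.  67.] 51 z.07: [ 0.3584 -0.3867]
[ 0.3562 -0.4684  0.0721] top 0.081 rgb [189.5 125.  157. ] 50 z.07: [ 0.3568 -0.4682]
[ 0.3497 -0.2916  0.0745] top 0.081 rgb [195.5  40.   38. ] 48 z.07: [ 0.3497 -0.2921]
time_s: 17.7
eef_pos: [0.4346, -0.4067, 0.1403]
ee_rot: [0.096, -3.136, -0.009]
contact_force: [0.4, 0.0, -0.1]
opening: 0.621
grasp_force: 0.0
t 17.7 pos [ 0.4346 -0.4067  0.1403] open 0.621 F [ 0.4  0.  -0.1] grip 0.0 turn [ 0.3 -0.2 -0.1]
.439 -.409 .034 -> [ -4.6  -3.2 106.3]
```

```bash
python3 -m handwheel '[{"dx":-3,"dy":-2,"dz":40,"rx":0,"ry":0,"rz":0},{"dx":-3,"dy":-2,"dz":75,"rx":0,"ry":0,"rz":0},{"dx":-3,"dy":-2,"dz":98,"rx":0,"ry":0,"rz":0},{"dx":-3,"dy":-2,"dz":106,"rx":0,"ry":0,"rz":0},{"dx":-3,"dy":-2,"dz":106,"rx":0,"ry":0,"rz":0}]'
python3 -m handwheel '[{"dx":0,"dy":0,"dz":0,"rx":0,"ry":0,"rz":0},{"dx":0,"dy":0,"dz":0,"rx":0,"ry":0,"rz":0},{"dx":0,"dy":0,"dz":0,"rx":0,"ry":0,"rz":0},{"dx":0,"dy":0,"dz":0,"rx":0,"ry":0,"rz":0}]' 0 40
python3 to.py 93.6 ".5785 -.1002 .18" ".5785 -.1002 .145"
```

```text
time_s: 18.2
eef_pos: [0.4395, -0.408, 0.0372]
ee_rot: [0.101, -3.138, -0.004]
contact_force: [-0.2, -0.4, 0.8]
opening: 0.621
grasp_force: 0.0
time_s: 18.6
eef_pos: [0.4412, -0.4108, 0.0401]
ee_rot: [-0.099, 3.137, -0.004]
contact_force: [0.2, 0.3, 6.9]
opening: 0.386
grasp_force: 40.5
t 18.6 pos [ 0.4412 -0.4108  0.0401] open 0.386 F [0.2 0.3 6.9] grip 40.5 turn [-0.1  0.1  0. ]
.5785 -.1002 .18 -> [-156.9  300.9 -140.3]
.5785 -.1002 .145 -> [-156.9  301.  -105.3]
```

```bash
python3 -m handwheel '[{"dx":0,"dy":0,"dz":-40,"rx":0,"ry":0,"rz":0},{"dx":0,"dy":0,"dz":-85,"rx":0,"ry":0,"rz":0},{"dx":-10,"dy":20,"dz":-125,"rx":0,"ry":0,"rz":0},{"dx":-30,"dy":60,"dz":-140,"rx":0,"ry":0,"rz":0},{"dx":-52,"dy":102,"dz":-140,"rx":0,"ry":0,"rz":0},{"dx":-74,"dy":145,"dz":-140,"rx":0,"ry":0,"rz":0},{"dx":-96,"dy":188,"dz":-140,"rx":0,"ry":0,"rz":0},{"dx":-118,"dy":230,"dz":-140,"rx":0,"ry":0,"rz":0},{"dx":-140,"dy":270,"dz":-140,"rx":0,"ry":0,"rz":0},{"dx":-157,"dy":300,"dz":-140,"rx":0,"ry":0,"rz":0},{"dx":-157,"dy":301,"dz":-120,"rx":0,"ry":0,"rz":0},{"dx":-157,"dy":301,"dz":-105,"rx":0,"ry":0,"rz":0}]'
python3 -m handwheel '[{"dx":0,"dy":0,"dz":0,"rx":0,"ry":0,"rz":0},{"dx":0,"dy":0,"dz":0,"rx":0,"ry":0,"rz":0},{"dx":0,"dy":0,"dz":0,"rx":0,"ry":0,"rz":0}]'
python3 hold.py .075 .040; python3 to.py 93.6 ".5785 -.1002 .082"
```

```text
time_s: 19.8
eef_pos: [0.5783, -0.098, 0.1429]
ee_rot: [-0.103, 3.139, -0.001]
contact_force: [0.2, -0.6, -1.2]
opening: 0.388
grasp_force: 40.4
time_s: 20.1
eef_pos: [0.5782, -0.0999, 0.1443]
ee_rot: [-0.098, 3.139, -0.001]
contact_force: [-0.5, -0.4, -1.5]
opening: 0.39
grasp_force: 40.4
blue [ 257  268   53   57 2428] [283.1 296.1]
cap in tool mm [[  1.5   1.4 -32. ]]
t 20.1 pos [ 0.5784 -0.1     0.1444] open 0.387 F [ 0.4 -0.1 -0.6] grip 40.4 turn [-0.   0.1 -0. ]
.5785 -.1002 .082 -> [ 0.  -0.2 62.4]
```

```bash
python3 -m handwheel '[{"dx":-1,"dy":-0.5,"dz":15,"rx":0,"ry":0,"rz":0},{"dx":-1,"dy":-0.5,"dz":25,"rx":0,"ry":0,"rz":0},{"dx":-1,"dy":-0.5,"dz":31,"rx":0,"ry":0,"rz":0},{"dx":-1,"dy":-0.5,"dz":35,"rx":0,"ry":0,"rz":0},{"dx":-1,"dy":-0.5,"dz":39,"rx":0,"ry":0,"rz":0},{"dx":-1,"dy":-0.5,"dz":43,"rx":0,"ry":0,"rz":0},{"dx":-1,"dy":-0.5,"dz":46,"rx":0,"ry":0,"rz":0}]'
python3 to.py 93.6 ".5795 -.1007 .082"
```

```text
time_s: 20.85
eef_pos: [0.5789, -0.0999, 0.0972]
ee_rot: [-0.099, 3.14, -0.0]
contact_force: [-0.0, 0.2, -1.2]
opening: 0.389
grasp_force: 40.4
t 20.9 pos [ 0.5789 -0.0999  0.0972] open 0.389 F [-0.   0.2 -1.2] grip 40.4 turn [-0.  0.  0.]
.5795 -.1007 .082 -> [-0.5 -0.9 15.2]
```

```bash
python3 -m handwheel '[{"dx":0,"dy":0,"dz":6,"rx":0,"ry":0,"rz":0},{"dx":0,"dy":0,"dz":11,"rx":0,"ry":0,"rz":0},{"dx":0,"dy":0,"dz":14,"rx":0,"ry":0,"rz":0},{"dx":0,"dy":0,"dz":15,"rx":0,"ry":0,"rz":0},{"dx":0,"dy":0,"dz":15,"rx":0,"ry":0,"rz":0}]'
python3 -m handwheel '[{"dx":0,"dy":0,"dz":0,"rx":0,"ry":0,"rz":0},{"dx":0,"dy":0,"dz":0,"rx":0,"ry":0,"rz":0},{"dx":0,"dy":0,"dz":0,"rx":0,"ry":0,"rz":0},{"dx":0,"dy":0,"dz":-25,"rx":0,"ry":0,"rz":0},{"dx":0,"dy":0,"dz":-65,"rx":0,"ry":0,"rz":0},{"dx":0,"dy":0,"dz":-95,"rx":0,"ry":0,"rz":0},{"dx":0,"dy":0,"dz":-95,"rx":0,"ry":0,"rz":0}]' 0.62
python3 look.py; python3 to.py 93.6 ".538 -.330 .17" ".526 -.436 .17"
```

```text
time_s: 21.35
eef_pos: [0.5788, -0.0998, 0.0823]
ee_rot: [-0.099, 3.14, 0.0]
contact_force: [-0.9, -0.1, -0.9]
opening: 0.386
grasp_force: 40.4
time_s: 22.05
eef_pos: [0.5821, -0.1008, 0.1826]
ee_rot: [-0.099, 3.131, -0.004]
contact_force: [0.5, -0.2, -0.2]
opening: 0.616
grasp_force: 0.0
[ 0.539  -0.3308  0.0689] top 0.078 rgb [198. 197. 196.] 45 z.07: [ 0.5388 -0.3296]
[ 0.5273 -0.4353  0.0692] top 0.077 rgb [198. 198. 196.] 47 z.07: [ 0.527  -0.4352]
[ 0.3602 -0.3869  0.0733] top 0.081 rgb [ 45. 145.  67.] 53 z.07: [ 0.3592 -0.3867]
[ 0.3563 -0.4677  0.0736] top 0.08 rgb [191. 127. 160.] 47 z.07: [ 0.3569 -0.4688]
[ 0.3499 -0.2916  0.0741] top 0.081 rgb [195.  39.  38.] 49 z.07: [ 0.3496 -0.2921]
t 22.1 pos [ 0.5808 -0.1004  0.18  ] open 0.619 F [ 0.4  0.5 -0.9] grip 0.0 turn [-0.1  0.3  0. ]
.538 -.330 .17 -> [  57.3 -226.4   10.1]
.526 -.436 .17 -> [  76.  -331.4   10.2]
```

```bash
python3 -m handwheel '[{"dx":10,"dy":-40,"dz":0,"rx":0,"ry":0,"rz":0},{"dx":22,"dy":-85,"dz":0,"rx":0,"ry":0,"rz":0},{"dx":33,"dy":-130,"dz":0,"rx":0,"ry":0,"rz":0},{"dx":44,"dy":-175,"dz":0,"rx":0,"ry":0,"rz":0},{"dx":54,"dy":-215,"dz":10,"rx":0,"ry":0,"rz":0},{"dx":57,"dy":-226,"dz":30,"rx":0,"ry":0,"rz":0},{"dx":57,"dy":-226,"dz":40,"rx":0,"ry":0,"rz":0},{"dx":57,"dy":-226,"dz":40,"rx":0,"ry":0,"rz":0},{"dx":57,"dy":-226,"dz":40,"rx":0,"ry":0,"rz":0}]'
python3 to.py 93.6 ".538 -.330 .029"
```

```text
time_s: 23.0
eef_pos: [0.536, -0.3273, 0.1368]
ee_rot: [0.101, -3.139, -0.003]
contact_force: [0.5, -0.2, 0.7]
opening: 0.623
grasp_force: 0.0
t 23.0 pos [ 0.536  -0.3273  0.1368] open 0.623 F [ 0.5 -0.2  0.7] grip 0.0 turn [ 0.1 -0.1  0.1]
.538 -.330 .029 -> [ -1.9  -3.  107.8]
```

```bash
python3 -m handwheel '[{"dx":-2,"dy":-2,"dz":40,"rx":0,"ry":0,"rz":0},{"dx":-2,"dy":-2,"dz":75,"rx":0,"ry":0,"rz":0},{"dx":-2,"dy":-2,"dz":98,"rx":0,"ry":0,"rz":0},{"dx":-2,"dy":-2,"dz":107,"rx":0,"ry":0,"rz":0},{"dx":-2,"dy":-2,"dz":107,"rx":0,"ry":0,"rz":0},{"dx":-2,"dy":-2,"dz":107,"rx":0,"ry":0,"rz":0}]'
python3 -m handwheel '[{"dx":0,"dy":0,"dz":0,"rx":0,"ry":0,"rz":0},{"dx":0,"dy":0,"dz":0,"rx":0,"ry":0,"rz":0},{"dx":0,"dy":0,"dz":0,"rx":0,"ry":0,"rz":0},{"dx":0,"dy":0,"dz":0,"rx":0,"ry":0,"rz":0}]' 0 40
python3 to.py 93.6 ".5205 .0244 .18" ".5205 .0244 .145"
```

```text
time_s: 23.6
eef_pos: [0.5396, -0.331, 0.032]
ee_rot: [-0.1, 3.138, -0.002]
contact_force: [0.1, 1.2, 1.0]
opening: 0.623
grasp_force: 0.0
time_s: 24.0
eef_pos: [0.5398, -0.3317, 0.0325]
ee_rot: [-0.099, 3.137, -0.003]
contact_force: [-0.5, 0.8, 6.2]
opening: 0.388
grasp_force: 39.6
t 24.0 pos [ 0.5398 -0.3317  0.0325] open 0.388 F [-0.5  0.8  6.2] grip 39.6 turn [-0.1  0.2  0. ]
.5205 .0244 .18 -> [  -3.7  356.3 -148.2]
.5205 .0244 .145 -> [  -3.6  356.4 -113.2]
```

```bash
python3 -m handwheel '[{"dx":0,"dy":0,"dz":-40,"rx":0,"ry":0,"rz":0},{"dx":0,"dy":0,"dz":-85,"rx":0,"ry":0,"rz":0},{"dx":0,"dy":15,"dz":-128,"rx":0,"ry":0,"rz":0},{"dx":0,"dy":55,"dz":-148,"rx":0,"ry":0,"rz":0},{"dx":-1,"dy":104,"dz":-148,"rx":0,"ry":0,"rz":0},{"dx":-2,"dy":153,"dz":-148,"rx":0,"ry":0,"rz":0},{"dx":-3,"dy":202,"dz":-148,"rx":0,"ry":0,"rz":0},{"dx":-3,"dy":250,"dz":-148,"rx":0,"ry":0,"rz":0},{"dx":-4,"dy":298,"dz":-148,"rx":0,"ry":0,"rz":0},{"dx":-4,"dy":340,"dz":-148,"rx":0,"ry":0,"rz":0},{"dx":-4,"dy":356,"dz":-128,"rx":0,"ry":0,"rz":0},{"dx":-4,"dy":356,"dz":-108,"rx":0,"ry":0,"rz":0}]'
python3 -m handwheel '[{"dx":0,"dy":0,"dz":0,"rx":0,"ry":0,"rz":0},{"dx":0,"dy":0,"dz":0,"rx":0,"ry":0,"rz":0},{"dx":0,"dy":0,"dz":0,"rx":0,"ry":0,"rz":0}]'
python3 hold.py .070 .0325; python3 to.py 93.6 ".5205 .0244 .0745"
python3 - <<'E'
import cv2,glob,os
f=max(glob.glob("pics/hold*.png"),key=os.path.getmtime); a=cv2.imread(f)[150:360,150:410]; cv2.imwrite("pics/h3.png",cv2.resize(a,None,fx=2.6,fy=2.6))
E
```

```text
time_s: 25.2
eef_pos: [0.5203, 0.0272, 0.1391]
ee_rot: [-0.105, 3.137, 0.001]
contact_force: [-0.0, 0.3, -0.9]
opening: 0.387
grasp_force: 40.4
time_s: 25.5
eef_pos: [0.5207, 0.0241, 0.1395]
ee_rot: [-0.098, 3.138, -0.0]
contact_force: [0.3, 0.0, -0.5]
opening: 0.392
grasp_force: 40.4
blue [279 325  23  11  73] [290.8 331.8]
cap in tool mm [[-13.5   4.5 -34.5]]
t 25.6 pos [0.5209 0.024  0.1396] open 0.392 F [ 0.2 -0.5 -0.7] grip 40.4 turn [-0.   0.1 -0. ]
.5205 .0244 .0745 -> [ 0.5  0.4 65.1]
```

View pics/h3.png

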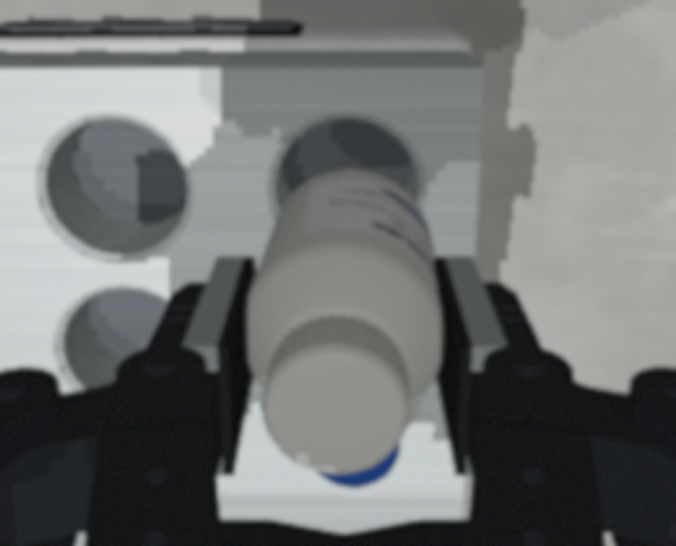

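The held white bottle stands upright in the fingers with its cap centre at full-frame (279,308), above the mouth of well 0; the blue cap in well 3 is behind it.

```bash
python3 -c '
from h import *
s=arm.observe();q=at_z("wrist",[(279.2,307.7)],s["eef_pos"][2]+.0375);print((1e3*R.from_rotvec(s["ee_rot"]).inv().apply(q-s["eef_pos"])).round(1))'
python3 -m handwheel '[{"dx":-1,"dy":0.4,"dz":15,"rx":0,"ry":0,"rz":0},{"dx":-1,"dy":0.4,"dz":25,"rx":0,"ry":0,"rz":0},{"dx":-1,"dy":0.4,"dz":31,"rx":0,"ry":0,"rz":0},{"dx":-1,"dy":0.4,"dz":35,"rx":0,"ry":0,"rz":0},{"dx":-1,"dy":0.4,"dz":39,"rx":0,"ry":0,"rz":0},{"dx":-1,"dy":0.4,"dz":43,"rx":0,"ry":0,"rz":0},{"dx":-1,"dy":0.4,"dz":46,"rx":0,"ry":0,"rz":0}]'
python3 to.py 93.6 ".521 .0244 .0745"
```

```text
[[ -0.   -0.1 -37.5]]
time_s: 26.25
eef_pos: [0.5209, 0.0251, 0.0921]
ee_rot: [-0.099, 3.14, 0.0]
contact_force: [-0.6, 0.3, -0.4]
opening: 0.391
grasp_force: 40.4
t 26.2 pos [0.5209 0.0251 0.0921] open 0.391 F [-0.6  0.3 -0.4] grip 40.4 turn [0. 0. 0.]
.521 .0244 .0745 -> [-0.1 -0.7 17.6]
```

```bash
python3 -m handwheel '[{"dx":0,"dy":-0.5,"dz":6,"rx":0,"ry":0,"rz":0},{"dx":0,"dy":-0.5,"dz":11,"rx":0,"ry":0,"rz":0},{"dx":0,"dy":-0.5,"dz":15,"rx":0,"ry":0,"rz":0},{"dx":0,"dy":-0.5,"dz":17,"rx":0,"ry":0,"rz":0},{"dx":0,"dy":-0.5,"dz":17,"rx":0,"ry":0,"rz":0}]'
python3 -m handwheel '[{"dx":0,"dy":0,"dz":0,"rx":0,"ry":0,"rz":0},{"dx":0,"dy":0,"dz":0,"rx":0,"ry":0,"rz":0},{"dx":0,"dy":0,"dz":0,"rx":0,"ry":0,"rz":0},{"dx":0,"dy":0,"dz":-25,"rx":0,"ry":0,"rz":0},{"dx":0,"dy":0,"dz":-65,"rx":0,"ry":0,"rz":0},{"dx":0,"dy":0,"dz":-105,"rx":0,"ry":0,"rz":0},{"dx":0,"dy":0,"dz":-105,"rx":0,"ry":0,"rz":0}]' 0.62
python3 look.py; python3 to.py 93.6 ".526 -.436 .17"
```

```text
time_s: 26.75
eef_pos: [0.5207, 0.0247, 0.0751]
ee_rot: [0.099, -3.14, -0.0]
contact_force: [-0.4, -0.1, -0.7]
opening: 0.392
grasp_force: 40.4
time_s: 27.45
eef_pos: [0.5249, 0.0244, 0.1863]
ee_rot: [-0.099, 3.129, -0.002]
contact_force: [1.1, 1.1, 0.6]
opening: 0.617
grasp_force: 0.0
[ 0.5098 -0.4141  0.0684] top 0.075 rgb [195.5 195.5 194. ] 42 z.07: [ 0.5093 -0.4134]
[ 0.3603 -0.3854  0.0734] top 0.082 rgb [ 43. 142.  65.] 53 z.07: [ 0.3591 -0.3864]
[ 0.3563 -0.4681  0.074 ] top 0.08 rgb [186. 123. 153.] 49 z.07: [ 0.3572 -0.4683]
[ 0.3498 -0.2915  0.0744] top 0.079 rgb [193.  40.  37.] 49 z.07: [ 0.3501 -0.2922]
t 27.5 pos [0.5236 0.0244 0.1837] open 0.622 F [ 1.  -0.5 -1.2] grip 0.0 turn [-0.1  0.4  0. ]
.526 -.436 .17 -> [  26.7 -459.7   13.9]
```

The last white bottle has been knocked to about (0.508,-0.414) and is still upright. Going to the new spot.

```bash
python3 -m handwheel '[{"dx":4,"dy":-42,"dz":0,"rx":0,"ry":0,"rz":0},{"dx":8,"dy":-92,"dz":0,"rx":0,"ry":0,"rz":0},{"dx":13,"dy":-141,"dz":0,"rx":0,"ry":0,"rz":0},{"dx":17,"dy":-190,"dz":0,"rx":0,"ry":0,"rz":0},{"dx":22,"dy":-239,"dz":0,"rx":0,"ry":0,"rz":0},{"dx":27,"dy":-288,"dz":0,"rx":0,"ry":0,"rz":0},{"dx":32,"dy":-337,"dz":0,"rx":0,"ry":0,"rz":0},{"dx":37,"dy":-386,"dz":5,"rx":0,"ry":0,"rz":0},{"dx":42,"dy":-425,"dz":15,"rx":0,"ry":0,"rz":0},{"dx":44,"dy":-438,"dz":35,"rx":0,"ry":0,"rz":0},{"dx":44,"dy":-438,"dz":45,"rx":0,"ry":0,"rz":0},{"dx":44,"dy":-438,"dz":45,"rx":0,"ry":0,"rz":0}]'
python3 -m handwheel '[{"dx":0,"dy":0,"dz":0,"rx":0,"ry":0,"rz":0},{"dx":0,"dy":0,"dz":0,"rx":0,"ry":0,"rz":0}]'
python3 to.py 93.6 ".508 -.4145 .029"
python3 - <<'E'
from h import *
p,d=arm.snapshot("wrist"); cv2.imwrite("pics/w5.png",p[:,:,::-1])
E
```

```text
time_s: 28.7
eef_pos: [0.5029, -0.4132, 0.132]
ee_rot: [0.099, -3.136, -0.008]
contact_force: [-1.4, 0.1, -0.1]
opening: 0.621
grasp_force: 0.0
time_s: 28.9
eef_pos: [0.5053, -0.4142, 0.1363]
ee_rot: [-0.102, 3.139, -0.001]
contact_force: [0.1, -0.4, 0.6]
opening: 0.62
grasp_force: 0.0
t 28.9 pos [ 0.5053 -0.4142  0.1363] open 0.62 F [ 0.1 -0.4  0.6] grip 0.0 turn [-0.   0.   0.1]
.508 -.4145 .029 -> [ -2.6  -0.5 107.3]
```

View pics/w5.png

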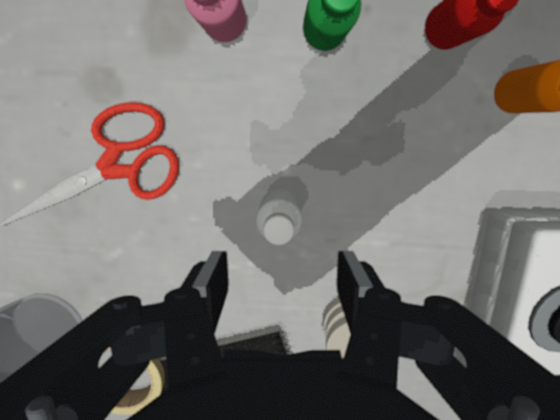

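The white cap is at (279,227), centred and upright, nothing near the fingers; dish stack at (335,325) is well off. Descend and grip.

```bash
python3 -c '
from h import *
print(at_z("wrist",[(279,228)],.07).round(4))'
python3 -m handwheel '[{"dx":-2.5,"dy":-0.5,"dz":40,"rx":0,"ry":0,"rz":0},{"dx":-2.5,"dy":-0.5,"dz":75,"rx":0,"ry":0,"rz":0},{"dx":-2.5,"dy":-0.5,"dz":98,"rx":0,"ry":0,"rz":0},{"dx":-2.5,"dy":-0.5,"dz":106,"rx":0,"ry":0,"rz":0},{"dx":-2.5,"dy":-0.5,"dz":106,"rx":0,"ry":0,"rz":0},{"dx":-2.5,"dy":-0.5,"dz":106,"rx":0,"ry":0,"rz":0}]'
python3 to.py 93.6
python3 -m handwheel '[{"dx":0,"dy":0,"dz":0,"rx":0,"ry":0,"rz":0},{"dx":0,"dy":0,"dz":0,"rx":0,"ry":0,"rz":0},{"dx":0,"dy":0,"dz":0,"rx":0,"ry":0,"rz":0},{"dx":0,"dy":0,"dz":0,"rx":0,"ry":0,"rz":0}]' 0 40
python3 to.py 93.6 ".5286 -.1033 .18" ".5286 -.1033 .145"
```

```text
[[ 0.5087 -0.4155  0.07  ]]
time_s: 29.55
eef_pos: [0.5082, -0.4162, 0.0311]
ee_rot: [-0.1, 3.138, -0.003]
contact_force: [-0.4, 0.4, 0.1]
opening: 0.621
grasp_force: 0.0
t 29.6 pos [ 0.5082 -0.4162  0.0311] open 0.621 F [-0.4  0.4  0.1] grip 0.0 turn [-0.1  0.1  0. ]
time_s: 29.95
eef_pos: [0.5085, -0.4168, 0.0317]
ee_rot: [-0.099, 3.137, -0.004]
contact_force: [-0.6, 1.3, 6.6]
opening: 0.402
grasp_force: 40.0
t 29.9 pos [ 0.5085 -0.4168  0.0317] open 0.402 F [-0.6  1.3  6.6] grip 40.0 turn [-0.2  0.2  0. ]
.5286 -.1033 .18 -> [ -40.3  311.2 -149. ]
.5286 -.1033 .145 -> [ -40.2  311.3 -114. ]
```

```bash
python3 -m handwheel '[{"dx":0,"dy":0,"dz":-40,"rx":0,"ry":0,"rz":0},{"dx":0,"dy":0,"dz":-85,"rx":0,"ry":0,"rz":0},{"dx":-2,"dy":15,"dz":-128,"rx":0,"ry":0,"rz":0},{"dx":-7,"dy":55,"dz":-149,"rx":0,"ry":0,"rz":0},{"dx":-13,"dy":104,"dz":-149,"rx":0,"ry":0,"rz":0},{"dx":-19,"dy":153,"dz":-149,"rx":0,"ry":0,"rz":0},{"dx":-26,"dy":202,"dz":-149,"rx":0,"ry":0,"rz":0},{"dx":-33,"dy":250,"dz":-149,"rx":0,"ry":0,"rz":0},{"dx":-38,"dy":295,"dz":-149,"rx":0,"ry":0,"rz":0},{"dx":-40,"dy":311,"dz":-135,"rx":0,"ry":0,"rz":0},{"dx":-40,"dy":311,"dz":-112,"rx":0,"ry":0,"rz":0},{"dx":-40,"dy":311,"dz":-110,"rx":0,"ry":0,"rz":0}]'
python3 -m handwheel '[{"dx":0,"dy":0,"dz":0,"rx":0,"ry":0,"rz":0},{"dx":0,"dy":0,"dz":0,"rx":0,"ry":0,"rz":0},{"dx":0,"dy":0,"dz":0,"rx":0,"ry":0,"rz":0}]'
python3 to.py 93.6 ".5286 -.1033 .0737"
```

```text
time_s: 31.15
eef_pos: [0.5256, -0.1014, 0.1375]
ee_rot: [0.101, -3.136, -0.002]
contact_force: [-0.9, 0.3, -1.6]
opening: 0.404
grasp_force: 40.5
time_s: 31.45
eef_pos: [0.5282, -0.1035, 0.1405]
ee_rot: [-0.098, 3.138, -0.001]
contact_force: [0.2, 0.1, -1.0]
opening: 0.397
grasp_force: 40.5
t 31.4 pos [ 0.5282 -0.1035  0.1405] open 0.397 F [ 0.2  0.1 -1. ] grip 40.5 turn [-0.   0.1 -0. ]
.5286 -.1033 .0737 -> [-0.3  0.3 66.8]
```

```bash
python3 -m handwheel '[{"dx":-0.5,"dy":0,"dz":15,"rx":0,"ry":0,"rz":0},{"dx":-0.5,"dy":0,"dz":25,"rx":0,"ry":0,"rz":0},{"dx":-0.5,"dy":0,"dz":31,"rx":0,"ry":0,"rz":0},{"dx":-0.5,"dy":0,"dz":35,"rx":0,"ry":0,"rz":0},{"dx":-0.5,"dy":0,"dz":39,"rx":0,"ry":0,"rz":0},{"dx":-0.5,"dy":0,"dz":43,"rx":0,"ry":0,"rz":0},{"dx":-0.5,"dy":0,"dz":47,"rx":0,"ry":0,"rz":0}]'
python3 to.py 93.6 ".5286 -.1033 .0737"
```

```text
time_s: 32.15
eef_pos: [0.5281, -0.1027, 0.0922]
ee_rot: [-0.099, 3.14, -0.0]
contact_force: [-0.1, 0.0, -1.4]
opening: 0.398
grasp_force: 40.5
t 32.1 pos [ 0.5281 -0.1027  0.0922] open 0.398 F [-0.1  0.  -1.4] grip 40.5 turn [-0.  0.  0.]
.5286 -.1033 .0737 -> [-0.5 -0.6 18.5]
```

```bash
python3 -m handwheel '[{"dx":-0.5,"dy":-0.5,"dz":6,"rx":0,"ry":0,"rz":0},{"dx":-0.5,"dy":-0.5,"dz":11,"rx":0,"ry":0,"rz":0},{"dx":-0.5,"dy":-0.5,"dz":15,"rx":0,"ry":0,"rz":0},{"dx":-0.5,"dy":-0.5,"dz":18,"rx":0,"ry":0,"rz":0},{"dx":-0.5,"dy":-0.5,"dz":18,"rx":0,"ry":0,"rz":0}]'
python3 -m handwheel '[{"dx":0,"dy":0,"dz":0,"rx":0,"ry":0,"rz":0},{"dx":0,"dy":0,"dz":0,"rx":0,"ry":0,"rz":0},{"dx":0,"dy":0,"dz":0,"rx":0,"ry":0,"rz":0},{"dx":0,"dy":0,"dz":-25,"rx":0,"ry":0,"rz":0},{"dx":0,"dy":0,"dz":-65,"rx":0,"ry":0,"rz":0},{"dx":20,"dy":0,"dz":-105,"rx":0,"ry":0,"rz":0},{"dx":60,"dy":0,"dz":-105,"rx":0,"ry":0,"rz":0},{"dx":100,"dy":0,"dz":-105,"rx":0,"ry":0,"rz":0},{"dx":130,"dy":0,"dz":-105,"rx":0,"ry":0,"rz":0},{"dx":130,"dy":0,"dz":-105,"rx":0,"ry":0,"rz":0}]' 0.62
python3 - <<'E'
from h import *
p,d=arm.snapshot("top"); P=cloud("top",d); np.save("pics/P2.npy",P); cv2.imwrite("pics/top2.png",cv2.resize(p[120:260,120:400,::-1],None,fx=2.8,fy=2.8,interpolation=cv2.INTER_CUBIC))
q=P[(P[...,0]>.49)&(P[...,0]<.61)&(P[...,1]>-.14)&(P[...,1]<.06)&(P[...,2]>.105)&(P[...,2]<.135)]
for w in [(.5205,.0244),(.5286,-.1033),(.5704,.0276),(.5785,-.1002)]:
    k=np.hypot(q[:,0]-w[0],q[:,1]-w[1])<.018; print(w,k.sum(),np.median(q[k],0).round(4))
# lid bar
Q=P[(P[...,2]>.262)&(P[...,2]<.32)&(P[...,0]>.66)&(P[...,0]<.74)&(abs(P[...,1]+.03)<.09)]
print(len(Q),np.median(Q,0).round(4),Q.min(0).round(3),Q.max(0).round(3),np.polyfit(Q[:,1],Q[:,0],1))
p,d=arm.snapshot("scene"); PS=cloud("scene",d); cv2.imwrite("pics/sc2.png",p[:,:,::-1]); np.save("pics/PS2.npy",PS)
Q=PS[(PS[...,2]>.262)&(PS[...,2]<.32)&(PS[...,0]>.66)&(PS[...,0]<.74)&(abs(PS[...,1]+.03)<.09)]
print(len(Q),np.median(Q,0).round(4),Q.min(0).round(3),Q.max(0).round(3),np.polyfit(Q[:,1],Q[:,0],1))
E
python3 to.py 93.6
```

```text
time_s: 32.65
eef_pos: [0.5284, -0.1031, 0.0741]
ee_rot: [0.099, -3.14, -0.0]
contact_force: [-0.5, 0.0, -0.7]
opening: 0.404
grasp_force: 40.5
time_s: 33.65
eef_pos: [0.3947, -0.1106, 0.1791]
ee_rot: [0.096, -3.137, -0.002]
contact_force: [0.9, -0.2, -0.6]
opening: 0.622
grasp_force: 0.0
(0.5205, 0.0244) 42 [0.52   0.0254 0.1112]
(0.5286, -0.1033) 8 [ 0.5373 -0.0984  0.1124]
(0.5704, 0.0276) 47 [0.5691 0.0284 0.1152]
(0.5785, -0.1002) 46 [ 0.5761 -0.102   0.1161]
196 [ 0.6989 -0.0284  0.281 ] [ 0.69  -0.09   0.262] [0.709 0.033 0.288] [-0.06470466  0.69712834]
140 [ 0.6987 -0.0315  0.2801] [ 0.69  -0.092  0.262] [0.707 0.035 0.286] [-0.06245354  0.696656  ]
t 33.8 pos [ 0.3989 -0.1115  0.1797] open 0.618 F [ 0.4  0.1 -1. ] grip 0.0 turn [-0.   0.1 -0. ]
```

View pics/top2.png

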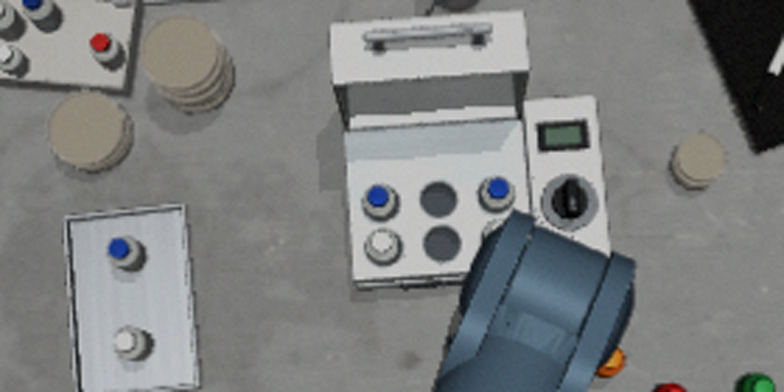

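All four cold bottles are seated: caps at (378,196), (498,188) and (382,243), with the fourth under the arm at (500,235). The warm two stand on the tray, and the dish stack at (697,160) is standing. The bar runs through (428,37); by depth it is at about (0.699,-0.030,0.277), so the lid is at its stop at 1.6 rad.

```bash
cat > arc.py <<'E'
# usage: arc.py tilt_deg item... ; item = lid angle in rad (grip on bar, depth 17 mm) or "x z b" : bar-plane point, backed off b m
import sys; from h import *
s=arm.observe(); R0=R.from_rotvec(s['ee_rot']); T=np.radians(float(sys.argv[1])); a=np.radians(3.6)
e=np.array([np.cos(a),np.sin(a),0]); l=np.array([-np.sin(a),np.cos(a),0]); up=np.array([0,0,1.])
Z=e*np.sin(T)-up*np.cos(T); Y=e*np.cos(T)+up*np.sin(T)
turn=np.degrees((R0.inv()*R.from_matrix(np.c_[l,Y,Z])).as_rotvec())
org=np.array([.5745,-.0363,0]); d=(s['eef_pos']-org); b=d-.017*Z
print("t",round(s['time_s'],1),"pos",s['eef_pos'].round(4),"open",round(s['opening'],3),"F",s['contact_force'].round(1),"grip",round(s['grasp_force'],1),"turn",turn.round(1),"q",s['qpos'].round(2))
print("bar angle by TCP: theta",round(np.arctan2(b[2]-.07,.0845-b@e)-.1619,3),"radius",round(np.hypot(b[2]-.07,.0845-b@e),4))
for w in sys.argv[2:]:
    v=list(map(float,w.split())); 
    ph=v[0]+.1619; back=v[1] if len(v)>1 else 0
    P=org+e*(.0845-.211*np.cos(ph))+up*(.07+.211*np.sin(ph))+Z*(.017-back)
    print(w,"->",(1e3*R0.inv().apply(P-s['eef_pos'])).round(1),"world",P.round(3))
E
python3 arc.py 30 "1.6 .12" "1.6 .06" 1.6
```

```text
t 33.8 pos [ 0.3989 -0.1115  0.1797] open 0.618 F [ 0.4  0.1 -1. ] grip 0.0 turn [-23.5 -23.4  87.7] q [-0.43  0.08 -0.44  1.05  0.   -0.49]
bar angle by TCP: theta 0.266 radius 0.3
1.6 .12 -> [-253.3   64.  -186.3] world [ 0.647 -0.032  0.366]
1.6 .06 -> [-283.3   64.1 -134.3] world [ 0.677 -0.03   0.314]
1.6 -> [-313.2   64.1  -82.3] world [ 0.707 -0.028  0.262]
```

```bash
python3 -m handwheel '[{"dx":0,"dy":5,"dz":-40,"rx":-23.5,"ry":-23.4,"rz":87.7},{"dx":0,"dy":10,"dz":-85,"rx":-23.5,"ry":-23.4,"rz":87.7},{"dx":0,"dy":20,"dz":-130,"rx":-23.5,"ry":-23.4,"rz":87.7},{"dx":-20,"dy":30,"dz":-170,"rx":-23.5,"ry":-23.4,"rz":87.7},{"dx":-50,"dy":40,"dz":-186,"rx":-23.5,"ry":-23.4,"rz":87.7},{"dx":-85,"dy":50,"dz":-186,"rx":-23.5,"ry":-23.4,"rz":87.7},{"dx":-120,"dy":64,"dz":-186,"rx":-23.5,"ry":-23.4,"rz":87.7},{"dx":-155,"dy":64,"dz":-186,"rx":-23.5,"ry":-23.4,"rz":87.7},{"dx":-190,"dy":64,"dz":-186,"rx":-23.5,"ry":-23.4,"rz":87.7},{"dx":-220,"dy":64,"dz":-186,"rx":-23.5,"ry":-23.4,"rz":87.7},{"dx":-240,"dy":64,"dz":-186,"rx":-23.5,"ry":-23.4,"rz":87.7},{"dx":-253,"dy":64,"dz":-186,"rx":-23.5,"ry":-23.4,"rz":87.7}]' 0.35
python3 -m handwheel '[{"dx":0,"dy":0,"dz":0,"rx":0,"ry":0,"rz":0},{"dx":0,"dy":0,"dz":0,"rx":0,"ry":0,"rz":0},{"dx":0,"dy":0,"dz":0,"rx":0,"ry":0,"rz":0}]'
python3 arc.py 30 "1.6 .12" "1.6 .06" 1.6
python3 - <<'E'
from h import *
p,d=arm.snapshot("wrist"); cv2.imwrite("pics/w6.png",p[:,:,::-1])
E
```

```text
time_s: 34.95
eef_pos: [0.6486, -0.0301, 0.3649]
ee_rot: [1.869, 1.998, 0.535]
contact_force: [0.3, -0.4, -0.4]
opening: 0.352
grasp_force: 0.0
time_s: 35.25
eef_pos: [0.647, -0.0319, 0.3656]
ee_rot: [1.871, 1.996, 0.534]
contact_force: [0.4, -0.1, -0.1]
opening: 0.349
grasp_force: 0.0
t 35.2 pos [ 0.647  -0.0319  0.3656] open 0.349 F [ 0.4 -0.1 -0.1] grip 0.0 turn [-0.1 -0.1  0.1] q [-0.21  0.07 -0.12  0.88  0.14  1.33]
bar angle by TCP: theta 1.343 radius 0.311
1.6 .12 -> [ 0.2  0.8 -0.5] world [ 0.647 -0.032  0.366]
1.6 .06 -> [ 0.1  0.9 59.5] world [ 0.677 -0.03   0.314]
1.6 -> [ -0.    1.  119.5] world [ 0.707 -0.028  0.262]
```

View pics/w6.png

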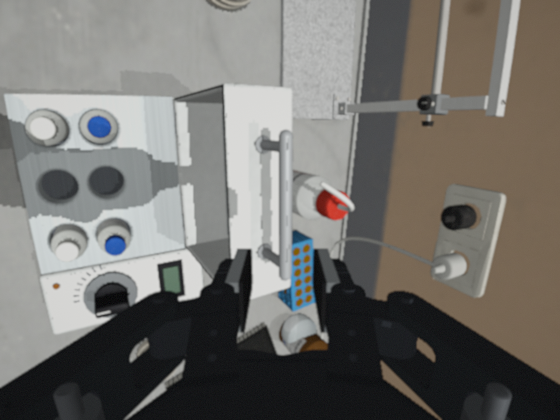

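The wrist view shows the bar upright in the picture from (286,133) to (286,278), centred between the fingertips at u≈283. All four bottles are in the wells at the left. Advance and grip.

```bash
python3 -m handwheel '[{"dx":0,"dy":1,"dz":30,"rx":0,"ry":0,"rz":0},{"dx":0,"dy":1,"dz":60,"rx":0,"ry":0,"rz":0},{"dx":0,"dy":1,"dz":80,"rx":0,"ry":0,"rz":0},{"dx":0,"dy":1,"dz":98,"rx":0,"ry":0,"rz":0},{"dx":0,"dy":1,"dz":110,"rx":0,"ry":0,"rz":0},{"dx":0,"dy":1,"dz":118,"rx":0,"ry":0,"rz":0},{"dx":0,"dy":1,"dz":118,"rx":0,"ry":0,"rz":0},{"dx":0,"dy":1,"dz":118,"rx":0,"ry":0,"rz":0}]'
python3 arc.py 30 1.6
python3 -m handwheel '[{"dx":0,"dy":0,"dz":0,"rx":0,"ry":0,"rz":0},{"dx":0,"dy":0,"dz":0,"rx":0,"ry":0,"rz":0},{"dx":0,"dy":0,"dz":0,"rx":0,"ry":0,"rz":0},{"dx":0,"dy":0,"dz":0,"rx":0,"ry":0,"rz":0}]' 0 50
python3 arc.py 30 1.55 1.5 1.45 1.4 1.3 1.2 1.1 1.0 0.9
```

```text
time_s: 36.1
eef_pos: [0.7069, -0.0277, 0.2644]
ee_rot: [1.87, 1.995, 0.535]
contact_force: [-0.5, -0.2, 0.1]
opening: 0.348
grasp_force: 0.0
t 36.1 pos [ 0.7069 -0.0277  0.2644] open 0.348 F [-0.5 -0.2  0.1] grip 0.0 turn [-0.  -0.1  0.1] q [-0.18  0.21 -0.22  0.63  0.12  1.36]
bar angle by TCP: theta 1.596 radius 0.2128
1.6 -> [-0.3 -0.6  1.9] world [ 0.707 -0.028  0.262]
time_s: 36.5
eef_pos: [0.7073, -0.0277, 0.2652]
ee_rot: [1.869, 1.994, 0.536]
contact_force: [-2.6, 0.7, 5.6]
opening: 0.103
grasp_force: 49.0
t 36.5 pos [ 0.7073 -0.0277  0.2652] open 0.103 F [-2.6  0.7  5.6] grip 49.0 turn [ 0.1 -0.1  0.1] q [-0.18  0.21 -0.22  0.63  0.12  1.36]
bar angle by TCP: theta 1.598 radius 0.2137
1.55 -> [-0.2 -9.6 -4.3] world [ 0.697 -0.029  0.264]
1.5 -> [ -0.2 -18.  -10.7] world [ 0.686 -0.029  0.265]
1.45 -> [ -0.2 -26.8 -16.5] world [ 0.676 -0.03   0.266]
1.4 -> [ -0.2 -35.8 -22. ] world [ 0.665 -0.031  0.266]
1.3 -> [ -0.1 -54.7 -31.4] world [ 0.644 -0.032  0.265]
1.2 -> [ -0.1 -74.4 -39. ] world [ 0.624 -0.033  0.262]
1.1 -> [ -0.1 -94.7 -44.5] world [ 0.603 -0.034  0.256]
1.0 -> [  -0.  -115.5  -48. ] world [ 0.584 -0.036  0.249]
0.9 -> [  -0.  -136.5  -49.4] world [ 0.565 -0.037  0.24 ]
```

```bash
python3 -m handwheel '[{"dx":0,"dy":-4.5,"dz":-3.5,"rx":0,"ry":0,"rz":0},{"dx":0,"dy":-9,"dz":-7,"rx":0,"ry":0,"rz":0},{"dx":0,"dy":-17.4,"dz":-13.2,"rx":0,"ry":0,"rz":0},{"dx":0,"dy":-26.2,"dz":-19.1,"rx":0,"ry":0,"rz":0},{"dx":0,"dy":-35.2,"dz":-24.6,"rx":0,"ry":0,"rz":0},{"dx":0,"dy":-44.5,"dz":-29.5,"rx":0,"ry":0,"rz":0},{"dx":0,"dy":-54,"dz":-34,"rx":0,"ry":0,"rz":0},{"dx":0,"dy":-54,"dz":-34,"rx":0,"ry":0,"rz":0}]'
python3 arc.py 30 1.3 1.2 1.1 1.0 0.9 .8 .7
```

```text
time_s: 37.3
eef_pos: [0.6431, -0.0317, 0.2687]
ee_rot: [1.868, 1.993, 0.538]
contact_force: [-1.0, 2.3, 10.5]
opening: 0.108
grasp_force: 49.3
t 37.3 pos [ 0.6431 -0.0317  0.2687] open 0.108 F [-1.   2.3 10.5] grip 49.3 turn [ 0.2 -0.1  0.1] q [-0.22  0.08 -0.36  0.62  0.14  1.33]
bar angle by TCP: theta 1.296 radius 0.2148
1.3 -> [-0.3 -0.8  3.9] world [ 0.644 -0.032  0.265]
1.2 -> [ -0.2 -20.4  -3.7] world [ 0.624 -0.033  0.262]
1.1 -> [ -0.2 -40.8  -9.3] world [ 0.603 -0.034  0.256]
1.0 -> [ -0.2 -61.6 -12.8] world [ 0.584 -0.036  0.249]
0.9 -> [ -0.1 -82.6 -14.3] world [ 0.565 -0.037  0.24 ]
.8 -> [-1.000e-01 -1.037e+02 -1.360e+01] world [ 0.547 -0.038  0.228]
.7 -> [-1.000e-01 -1.246e+02 -1.080e+01] world [ 0.53  -0.039  0.215]
```

```bash
python3 -m handwheel '[{"dx":0,"dy":-9.5,"dz":-3.6,"rx":0,"ry":0,"rz":0},{"dx":0,"dy":-19.6,"dz":-7,"rx":0,"ry":0,"rz":0},{"dx":0,"dy":-30,"dz":-10,"rx":0,"ry":0,"rz":0},{"dx":0,"dy":-40,"dz":-12.5,"rx":0,"ry":0,"rz":0},{"dx":0,"dy":-50.5,"dz":-14.7,"rx":0,"ry":0,"rz":0},{"dx":0,"dy":-61,"dz":-16.2,"rx":0,"ry":0,"rz":0},{"dx":0,"dy":-71.5,"dz":-17.2,"rx":0,"ry":0,"rz":0},{"dx":0,"dy":-82,"dz":-17.7,"rx":0,"ry":0,"rz":0},{"dx":0,"dy":-92.5,"dz":-17.6,"rx":0,"ry":0,"rz":0},{"dx":0,"dy":-103,"dz":-17,"rx":0,"ry":0,"rz":0},{"dx":0,"dy":-103,"dz":-17,"rx":0,"ry":0,"rz":0}]'
python3 arc.py 30 .8 .7 .6 .5 .4 .3
```

```text
time_s: 38.4
eef_pos: [0.5413, -0.038, 0.2271]
ee_rot: [1.877, 1.997, 0.528]
contact_force: [-10.3, -1.2, 9.6]
opening: 0.11
grasp_force: 54.1
t 38.4 pos [ 0.5413 -0.038   0.2271] open 0.11 F [-10.3  -1.2   9.6] grip 54.1 turn [-0.4 -0.  -0. ] q [-0.29 -0.09 -0.63  0.54  0.17  1.27]
bar angle by TCP: theta 0.775 radius 0.2132
.8 -> [-0.4  5.5  1.7] world [ 0.547 -0.038  0.228]
.7 -> [ -0.4 -15.4   4.7] world [ 0.53  -0.039  0.215]
.6 -> [ -0.4 -35.9   9.7] world [ 0.515 -0.04   0.201]
.5 -> [ -0.4 -55.7  16.8] world [ 0.501 -0.041  0.185]
.4 -> [ -0.4 -74.8  25.9] world [ 0.489 -0.042  0.168]
.3 -> [ -0.4 -92.8  36.8] world [ 0.479 -0.042  0.149]
```

```bash
python3 -m handwheel '[{"dx":0,"dy":0,"dz":0,"rx":0,"ry":0,"rz":0},{"dx":0,"dy":0,"dz":0,"rx":0,"ry":0,"rz":0}]'
python3 arc.py 30 .75 .7 .65 .6 .55 .5 .45 .4
```

```text
time_s: 38.6
eef_pos: [0.5418, -0.038, 0.2275]
ee_rot: [1.876, 1.998, 0.528]
contact_force: [-10.6, -1.0, 11.3]
opening: 0.102
grasp_force: 54.2
t 38.6 pos [ 0.5418 -0.038   0.2275] open 0.102 F [-10.6  -1.   11.3] grip 54.2 turn [-0.4 -0.  -0. ] q [-0.28 -0.09 -0.63  0.54  0.17  1.27]
bar angle by TCP: theta 0.778 radius 0.2132
.75 -> [-0.4 -5.6  3. ] world [ 0.538 -0.039  0.222]
.7 -> [ -0.4 -16.    4.7] world [ 0.53  -0.039  0.215]
.65 -> [ -0.4 -26.3   7. ] world [ 0.522 -0.04   0.208]
.6 -> [ -0.4 -36.5   9.8] world [ 0.515 -0.04   0.201]
.55 -> [ -0.4 -46.5  13.1] world [ 0.508 -0.04   0.193]
.5 -> [ -0.4 -56.4  16.9] world [ 0.501 -0.041  0.185]
.45 -> [ -0.4 -66.   21.2] world [ 0.495 -0.041  0.176]
.4 -> [ -0.4 -75.4  25.9] world [ 0.489 -0.042  0.168]
```

```bash
python3 -m handwheel '[{"dx":0,"dy":-5.6,"dz":-1,"rx":0,"ry":0,"rz":0},{"dx":0,"dy":-11,"dz":-0.2,"rx":0,"ry":0,"rz":0},{"dx":0,"dy":-16,"dz":0.8,"rx":0,"ry":0,"rz":0},{"dx":0,"dy":-21,"dz":2,"rx":0,"ry":0,"rz":0},{"dx":0,"dy":-26.3,"dz":3.3,"rx":0,"ry":0,"rz":0},{"dx":0,"dy":-31.5,"dz":4.6,"rx":0,"ry":0,"rz":0},{"dx":0,"dy":-36.5,"dz":6,"rx":0,"ry":0,"rz":0},{"dx":0,"dy":-41.5,"dz":7.7,"rx":0,"ry":0,"rz":0},{"dx":0,"dy":-46.5,"dz":9.4,"rx":0,"ry":0,"rz":0},{"dx":0,"dy":-51.5,"dz":11.2,"rx":0,"ry":0,"rz":0},{"dx":0,"dy":-56.4,"dz":13.2,"rx":0,"ry":0,"rz":0}]'
python3 arc.py 30 .45 .4 .35 .3 .25 .2 .15 .1
```

```text
time_s: 39.7
eef_pos: [0.5027, -0.0404, 0.1891]
ee_rot: [1.872, 1.996, 0.534]
contact_force: [-0.5, 1.3, 0.8]
opening: 0.105
grasp_force: 53.3
t 39.7 pos [ 0.5027 -0.0404  0.1891] open 0.105 F [-0.5  1.3  0.8] grip 53.3 turn [-0.1 -0.1  0. ] q [-0.33 -0.14 -0.78  0.44  0.19  1.23]
bar angle by TCP: theta 0.52 radius 0.2123
.45 -> [ -0.4 -13.    7. ] world [ 0.495 -0.041  0.176]
.4 -> [ -0.4 -22.5  11.7] world [ 0.489 -0.042  0.168]
.35 -> [ -0.4 -31.7  16.9] world [ 0.484 -0.042  0.159]
.3 -> [ -0.4 -40.6  22.5] world [ 0.479 -0.042  0.149]
.25 -> [ -0.4 -49.2  28.6] world [ 0.474 -0.043  0.14 ]
.2 -> [ -0.5 -57.6  35.1] world [ 0.47  -0.043  0.13 ]
.15 -> [ -0.5 -65.5  42. ] world [ 0.467 -0.043  0.12 ]
.1 -> [ -0.5 -73.2  49.2] world [ 0.464 -0.043  0.11 ]
```

```bash
python3 -m handwheel '[{"dx":0,"dy":-6,"dz":2.5,"rx":0,"ry":0,"rz":0},{"dx":0,"dy":-13,"dz":6,"rx":0,"ry":0,"rz":0},{"dx":0,"dy":-18,"dz":8.3,"rx":0,"ry":0,"rz":0},{"dx":0,"dy":-22.5,"dz":10.7,"rx":0,"ry":0,"rz":0},{"dx":0,"dy":-27,"dz":13.2,"rx":0,"ry":0,"rz":0},{"dx":0,"dy":-31.7,"dz":15.9,"rx":0,"ry":0,"rz":0},{"dx":0,"dy":-36,"dz":18.6,"rx":0,"ry":0,"rz":0},{"dx":0,"dy":-40.6,"dz":21.5,"rx":0,"ry":0,"rz":0},{"dx":0,"dy":-45,"dz":24.5,"rx":0,"ry":0,"rz":0},{"dx":0,"dy":-49.2,"dz":27.6,"rx":0,"ry":0,"rz":0},{"dx":0,"dy":-53.5,"dz":30.8,"rx":0,"ry":0,"rz":0},{"dx":0,"dy":-57.6,"dz":34.1,"rx":0,"ry":0,"rz":0}]'
python3 arc.py 30 .2 .15 .1 .05 0 -.02
```

```text
time_s: 40.9
eef_pos: [0.4702, -0.0427, 0.131]
ee_rot: [1.871, 1.996, 0.534]
contact_force: [0.5, 3.0, -1.1]
opening: 0.107
grasp_force: 53.2
t 40.9 pos [ 0.4702 -0.0427  0.131 ] open 0.107 F [ 0.5  3.  -1.1] grip 53.2 turn [-0.1 -0.1  0.1] q [-0.37 -0.13 -0.95  0.27  0.21  1.19]
bar angle by TCP: theta 0.204 radius 0.2115
.2 -> [-0.2 -0.3  1. ] world [ 0.47  -0.043  0.13 ]
.15 -> [-0.2 -8.3  7.8] world [ 0.467 -0.043  0.12 ]
.1 -> [ -0.2 -15.9  15.1] world [ 0.464 -0.043  0.11 ]
.05 -> [ -0.2 -23.2  22.8] world [ 0.461 -0.043  0.1  ]
0 -> [ -0.2 -30.1  30.8] world [ 0.459 -0.044  0.089]
-.02 -> [ -0.2 -32.7  34.1] world [ 0.459 -0.044  0.085]
```

Joint 3 is nearing its limit (-0.95 of -1.02), so I'll ease the tool tilt to 18° on the way down, as the bar turns in the fingers.

```bash
python3 arc.py 26 .18; python3 arc.py 22 .15;python3 arc.py 18 .2 .12 .1 .08 .06 .04 .02 0 -.01
```

```text
t 40.9 pos [ 0.4702 -0.0427  0.131 ] open 0.107 F [ 0.5  3.  -1.1] grip 53.2 turn [ 3.9 -0.1  0.1] q [-0.37 -0.13 -0.95  0.27  0.21  1.19]
bar angle by TCP: theta 0.208 radius 0.2108
.18 -> [-0.2 -4.7  3.6] world [ 0.468 -0.043  0.125]
t 40.9 pos [ 0.4702 -0.0427  0.131 ] open 0.107 F [ 0.5  3.  -1.1] grip 53.2 turn [ 7.9 -0.1  0.1] q [-0.37 -0.13 -0.95  0.27  0.21  1.19]
bar angle by TCP: theta 0.212 radius 0.2099
.15 -> [ -0.2 -10.7   7.7] world [ 0.465 -0.043  0.119]
t 40.9 pos [ 0.4702 -0.0427  0.131 ] open 0.107 F [ 0.5  3.  -1.1] grip 53.2 turn [11.9 -0.1  0.1] q [-0.37 -0.13 -0.95  0.27  0.21  1.19]
bar angle by TCP: theta 0.216 radius 0.209
.2 -> [-0.2 -3.8  0.6] world [ 0.467 -0.043  0.129]
.12 -> [ -0.2 -16.5  11.8] world [ 0.462 -0.043  0.113]
.1 -> [ -0.2 -19.5  14.8] world [ 0.461 -0.043  0.108]
.08 -> [ -0.2 -22.4  17.8] world [ 0.46  -0.044  0.104]
.06 -> [ -0.2 -25.3  20.9] world [ 0.459 -0.044  0.1  ]
.04 -> [ -0.2 -28.1  24. ] world [ 0.458 -0.044  0.096]
.02 -> [ -0.2 -30.9  27.2] world [ 0.457 -0.044  0.092]
0 -> [ -0.2 -33.6  30.4] world [ 0.456 -0.044  0.088]
-.01 -> [ -0.2 -34.9  32.1] world [ 0.456 -0.044  0.086]
```

```bash
python3 -m handwheel '[{"dx":0,"dy":-2.3,"dz":1.6,"rx":2,"ry":0,"rz":0},{"dx":0,"dy":-4.7,"dz":3.3,"rx":4,"ry":0,"rz":0},{"dx":0,"dy":-7.7,"dz":5.3,"rx":6,"ry":0,"rz":0},{"dx":0,"dy":-10.7,"dz":7.4,"rx":8,"ry":0,"rz":0},{"dx":0,"dy":-13.6,"dz":9.4,"rx":10,"ry":0,"rz":0},{"dx":0,"dy":-16.5,"dz":11.5,"rx":12,"ry":0,"rz":0},{"dx":0,"dy":-19.5,"dz":14.5,"rx":12,"ry":0,"rz":0},{"dx":0,"dy":-22.4,"dz":17.5,"rx":12,"ry":0,"rz":0},{"dx":0,"dy":-25.3,"dz":20.6,"rx":12,"ry":0,"rz":0},{"dx":0,"dy":-26.7,"dz":22.2,"rx":12,"ry":0,"rz":0},{"dx":0,"dy":-26.7,"dz":22.2,"rx":12,"ry":0,"rz":0}]'
python3 arc.py 18 .05 .03 .02 .01 0 -.01 -.02
```

```text
time_s: 42.0
eef_pos: [0.458, -0.0435, 0.0984]
ee_rot: [1.991, 2.122, 0.335]
contact_force: [0.6, 2.3, -3.9]
opening: 0.105
grasp_force: 51.3
t 42.0 pos [ 0.458  -0.0435  0.0984] open 0.105 F [ 0.6  2.3 -3.9] grip 51.3 turn [-0.1 -0.1  0.1] q [-0.31  0.01 -0.81  0.46  0.11  1.21]
bar angle by TCP: theta 0.051 radius 0.2113
.05 -> [-0.2  0.2  0.3] world [ 0.458 -0.044  0.098]
.03 -> [-0.2 -1.9  3.9] world [ 0.457 -0.044  0.094]
.02 -> [-0.2 -2.9  5.8] world [ 0.457 -0.044  0.092]
.01 -> [-0.2 -3.9  7.6] world [ 0.457 -0.044  0.09 ]
0 -> [-0.2 -4.9  9.5] world [ 0.456 -0.044  0.088]
-.01 -> [-0.2 -5.9 11.4] world [ 0.456 -0.044  0.086]
-.02 -> [-0.2 -6.8 13.3] world [ 0.456 -0.044  0.084]
```

```bash
python3 -m handwheel '[{"dx":0,"dy":-1,"dz":2,"rx":0,"ry":0,"rz":0},{"dx":0,"dy":-1.9,"dz":3.9,"rx":0,"ry":0,"rz":0},{"dx":0,"dy":-2.9,"dz":5.8,"rx":0,"ry":0,"rz":0},{"dx":0,"dy":-3.9,"dz":7.6,"rx":0,"ry":0,"rz":0},{"dx":0,"dy":-4.9,"dz":9.5,"rx":0,"ry":0,"rz":0},{"dx":0,"dy":-5.4,"dz":10.5,"rx":0,"ry":0,"rz":0},{"dx":0,"dy":-5.4,"dz":10.5,"rx":0,"ry":0,"rz":0}]'
python3 arc.py 18 0 -.01 -.02
```

```text
time_s: 42.7
eef_pos: [0.4571, -0.0436, 0.0911]
ee_rot: [1.988, 2.12, 0.338]
contact_force: [-30.1, 5.6, 49.8]
opening: 0.107
grasp_force: 58.2
t 42.7 pos [ 0.4571 -0.0436  0.0911] open 0.107 F [-30.1   5.6  49.8] grip 58.2 turn [ 0.1 -0.   0.1] q [-0.31  0.02 -0.83  0.43  0.11  1.21]
bar angle by TCP: theta 0.016 radius 0.2107
0 -> [-0.1 -1.9  2.8] world [ 0.456 -0.044  0.088]
-.01 -> [-0.1 -2.8  4.7] world [ 0.456 -0.044  0.086]
-.02 -> [-0.1 -3.8  6.6] world [ 0.456 -0.044  0.084]
```

```bash
python3 -m handwheel '[{"dx":0,"dy":1,"dz":-2,"rx":0,"ry":0,"rz":0},{"dx":0,"dy":1,"dz":-2,"rx":0,"ry":0,"rz":0}]'
python3 arc.py 18 0
python3 - <<'E'
from h import *
for n in("top","scene"):
    p,d=arm.snapshot(n); P=cloud(n,d); np.save(f"pics/P{n}3.npy",P)
    cv2.imwrite(f"pics/{n}3.png",p[:,:,::-1])
    a=np.radians(3.6); D=P-[.5745,-.0363,0]; xh=D[...,0]*np.cos(a)+D[...,1]*np.sin(a); yh=-D[...,0]*np.sin(a)+D[...,1]*np.cos(a)
    m=(xh>-.075)&(xh<.075)&(abs(yh)<.09)&(P[...,2]>.1)&(P[...,2]<.16)
    f=np.polyfit(xh[m],P[...,2][m],1); r=P[...,2][m]-np.polyval(f,xh[m]); k=abs(r)<.006
    print(n,m.sum(),k.sum(),np.polyfit(xh[m][k],P[...,2][m][k],1))
E
```

```text
time_s: 42.9
eef_pos: [0.457, -0.0436, 0.0913]
ee_rot: [1.989, 2.121, 0.336]
contact_force: [-17.1, 3.6, 24.2]
opening: 0.107
grasp_force: 55.1
t 42.9 pos [ 0.457  -0.0436  0.0913] open 0.107 F [-17.1   3.6  24.2] grip 55.1 turn [ 0.  -0.   0.1] q [-0.31  0.02 -0.82  0.43  0.11  1.21]
bar angle by TCP: theta 0.017 radius 0.2108
0 -> [-0.1 -1.8  3.1] world [ 0.456 -0.044  0.088]
top 2959 2817 [-0.00132391  0.1367119 ]
scene 1965 1959 [0.00158194 0.13709066]
```

View pics/scene3.png

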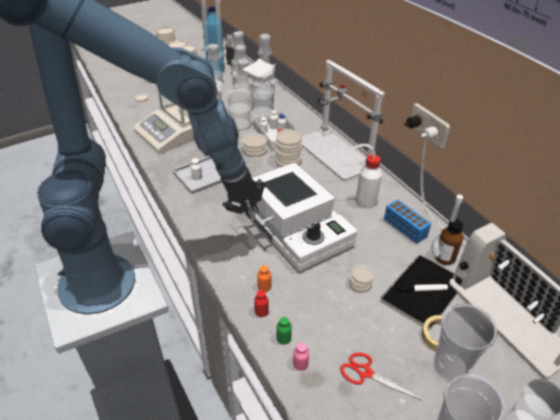

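The scene shows the lid flat on the block (slope under 0.002 rad by both cameras), with the gripper at (240,195) on the bar. Release, back out, then measure the knob.

```bash
python3 -m handwheel '[{"dx":0,"dy":0.5,"dz":-1.5,"rx":0,"ry":0,"rz":0},{"dx":0,"dy":0.5,"dz":-1.5,"rx":0,"ry":0,"rz":0}]'
python3 -m handwheel '[{"dx":0,"dy":0,"dz":0,"rx":0,"ry":0,"rz":0},{"dx":0,"dy":0,"dz":0,"rx":0,"ry":0,"rz":0},{"dx":0,"dy":0,"dz":0,"rx":0,"ry":0,"rz":0},{"dx":0,"dy":0,"dz":-8,"rx":0,"ry":0,"rz":0},{"dx":0,"dy":0,"dz":-30,"rx":0,"ry":0,"rz":0},{"dx":0,"dy":0,"dz":-70,"rx":0,"ry":0,"rz":0},{"dx":0,"dy":0,"dz":-110,"rx":0,"ry":0,"rz":0},{"dx":0,"dy":0,"dz":-110,"rx":0,"ry":0,"rz":0}]' 0.35
python3 - <<'E'
from h import *
a=np.radians(3.6)
for n in("top","scene"):
    p,d=arm.snapshot(n); P=cloud(n,d)
    D=P-[.5745,-.0363,0]; xh=D[...,0]*np.cos(a)+D[...,1]*np.sin(a); yh=-D[...,0]*np.sin(a)+D[...,1]*np.cos(a)
    m=(xh>-.075)&(xh<.075)&(abs(yh)<.09)&(P[...,2]>.1)&(P[...,2]<.16)
    print(n,"lid",np.polyfit(xh[m],P[...,2][m],1))
    k=(abs(yh+.145)<.03)&(abs(xh+.01)<.05)&(P[...,2]>.107)&(P[...,2]<.122)
    print("knob",k.sum(),P[k].mean(0).round(4),"h",xh[k].min().round(3),xh[k].max().round(3),yh[k].min().round(3),yh[k].max().round(3))
print(at_z("top",[((374.5)/4.2-.5+235,168.5/4.2-.5+150)],.114))
E
python3 to.py 93.6 ".5666 -.1809 .19"
```

```text
time_s: 43.2
eef_pos: [0.4569, -0.0436, 0.0915]
ee_rot: [1.99, 2.122, 0.336]
contact_force: [-5.9, 2.1, 7.6]
opening: 0.105
grasp_force: 53.3
time_s: 44.0
eef_pos: [0.4257, -0.0471, 0.2019]
ee_rot: [1.983, 2.115, 0.34]
contact_force: [0.1, 0.1, 0.1]
opening: 0.347
grasp_force: 0.0
top lid [-0.00043212  0.13671923]
knob 56 [ 0.5689 -0.1812  0.113 ] h -0.033 0.002 -0.152 -0.137
scene lid [0.00174825 0.13698444]
knob 64 [ 0.5678 -0.1824  0.1124] h -0.034 0.003 -0.153 -0.135
[[ 0.56762888 -0.17970515  0.114     ]]
t 44.1 pos [ 0.4241 -0.0464  0.1976] open 0.347 F [ 0.4 -0.3 -0.8] grip 0.0 turn [ 14.2  14.3 -89.1]
.5666 -.1809 .19 -> [-143.3  124.6   48.9]
```

```bash
python3 -m handwheel '[{"dx":-10,"dy":10,"dz":-5,"rx":14.2,"ry":14.3,"rz":-89.1},{"dx":-30,"dy":25,"dz":0,"rx":14.2,"ry":14.3,"rz":-89.1},{"dx":-55,"dy":45,"dz":10,"rx":14.2,"ry":14.3,"rz":-89.1},{"dx":-80,"dy":70,"dz":20,"rx":14.2,"ry":14.3,"rz":-89.1},{"dx":-105,"dy":95,"dz":30,"rx":14.2,"ry":14.3,"rz":-89.1},{"dx":-130,"dy":115,"dz":39,"rx":14.2,"ry":14.3,"rz":-89.1},{"dx":-143,"dy":128,"dz":39,"rx":14.2,"ry":14.3,"rz":-89.1},{"dx":-143,"dy":128,"dz":39,"rx":14.2,"ry":14.3,"rz":-89.1},{"dx":-143,"dy":128,"dz":39,"rx":14.2,"ry":14.3,"rz":-89.1},{"dx":-143,"dy":128,"dz":39,"rx":14.2,"ry":14.3,"rz":-89.1},{"dx":-143,"dy":128,"dz":39,"rx":14.2,"ry":14.3,"rz":-89.1},{"dx":-143,"dy":128,"dz":39,"rx":14.2,"ry":14.3,"rz":-89.1}]'
python3 -m handwheel '[{"dx":0,"dy":0,"dz":0,"rx":0,"ry":0,"rz":0},{"dx":0,"dy":0,"dz":0,"rx":0,"ry":0,"rz":0}]'
python3 to.py 93.6 ".568 -.1813 .15" ".568 -.1813 .097"
python3 - <<'E'
from h import *
p,d=arm.snapshot("wrist"); cv2.imwrite("pics/w7.png",p[:,:,::-1])
E
```

```text
time_s: 45.3
eef_pos: [0.5656, -0.1791, 0.1958]
ee_rot: [0.101, -3.133, -0.005]
contact_force: [-0.3, -0.5, -1.2]
opening: 0.35
grasp_force: 0.0
time_s: 45.5
eef_pos: [0.5654, -0.1799, 0.1972]
ee_rot: [0.097, -3.135, -0.004]
contact_force: [-0.0, 0.6, -0.2]
opening: 0.351
grasp_force: 0.0
t 45.5 pos [ 0.5654 -0.1799  0.1972] open 0.351 F [-0.   0.6 -0.2] grip 0.0 turn [ 0.2 -0.3 -0.1]
.568 -.1813 .15 -> [-2.7 -1.7 47.2]
.568 -.1813 .097 -> [ -3.   -1.9 100.2]
```

View pics/w7.png

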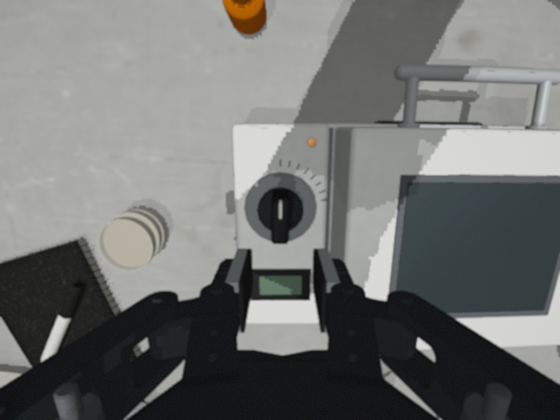

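The knob ridge at (281,215) lies between the fingertips at u≈283, and the lid edge is at u≈345. Descend while watching the force.

```bash
python3 -m handwheel '[{"dx":-3,"dy":-2,"dz":30,"rx":0,"ry":0,"rz":0},{"dx":-3,"dy":-2,"dz":55,"rx":0,"ry":0,"rz":0},{"dx":-3,"dy":-2,"dz":70,"rx":0,"ry":0,"rz":0},{"dx":-3,"dy":-2,"dz":80,"rx":0,"ry":0,"rz":0},{"dx":-3,"dy":-2,"dz":85,"rx":0,"ry":0,"rz":0},{"dx":-3,"dy":-2,"dz":90,"rx":0,"ry":0,"rz":0},{"dx":-3,"dy":-2,"dz":95,"rx":0,"ry":0,"rz":0},{"dx":-3,"dy":-2,"dz":98,"rx":0,"ry":0,"rz":0},{"dx":-3,"dy":-2,"dz":98,"rx":0,"ry":0,"rz":0}]'
python3 to.py 93.6 ".568 -.1813 .097"
```

```text
time_s: 46.45
eef_pos: [0.5685, -0.1815, 0.0998]
ee_rot: [0.099, -3.136, -0.003]
contact_force: [-0.7, 0.2, -0.3]
opening: 0.35
grasp_force: 0.0
t 46.5 pos [ 0.5685 -0.1815  0.0998] open 0.35 F [-0.7  0.2 -0.3] grip 0.0 turn [ 0.1 -0.2  0. ]
.568 -.1813 .097 -> [0.5 0.2 2.8]
```

Grip and turn clockwise.

```bash
python3 -m handwheel '[{"dx":0,"dy":0,"dz":3,"rx":0,"ry":0,"rz":0},{"dx":0,"dy":0,"dz":3,"rx":0,"ry":0,"rz":0},{"dx":0,"dy":0,"dz":3,"rx":0,"ry":0,"rz":0},{"dx":0,"dy":0,"dz":3,"rx":0,"ry":0,"rz":0}]' 0 30
python3 -m handwheel '[{"dx":0,"dy":0,"dz":0,"rx":0,"ry":0,"rz":8},{"dx":0,"dy":0,"dz":0,"rx":0,"ry":0,"rz":16},{"dx":0,"dy":0,"dz":0,"rx":0,"ry":0,"rz":24},{"dx":0,"dy":0,"dz":0,"rx":0,"ry":0,"rz":32},{"dx":0,"dy":0,"dz":0,"rx":0,"ry":0,"rz":40},{"dx":0,"dy":0,"dz":0,"rx":0,"ry":0,"rz":48},{"dx":0,"dy":0,"dz":0,"rx":0,"ry":0,"rz":56},{"dx":0,"dy":0,"dz":0,"rx":0,"ry":0,"rz":64},{"dx":0,"dy":0,"dz":0,"rx":0,"ry":0,"rz":71},{"dx":0,"dy":0,"dz":0,"rx":0,"ry":0,"rz":76},{"dx":0,"dy":0,"dz":0,"rx":0,"ry":0,"rz":80},{"dx":0,"dy":0,"dz":0,"rx":0,"ry":0,"rz":80}]'
python3 to.py 93.6; python3 -c '
from h import *
print(arm.observe()["ft_torque"])'
```

```text
time_s: 46.85
eef_pos: [0.569, -0.1813, 0.0973]
ee_rot: [0.1, -3.137, -0.004]
contact_force: [1.7, 1.8, 1.3]
opening: 0.153
grasp_force: 30.6
time_s: 48.05
eef_pos: [0.5693, -0.1809, 0.0972]
ee_rot: [-1.939, -2.467, -0.001]
contact_force: [1.8, 3.2, 0.7]
opening: 0.156
grasp_force: 30.7
t 48.0 pos [ 0.5693 -0.1809  0.0972] open 0.156 F [1.8 3.2 0.7] grip 30.7 turn [  0.1  -0.2 -79.9]
[ 0.71587176 -0.44610028  0.00661009]
```

```bash
python3 -m handwheel '[{"dx":0,"dy":0,"dz":0,"rx":0,"ry":0,"rz":2},{"dx":0,"dy":0,"dz":0,"rx":0,"ry":0,"rz":2}]'
python3 -m handwheel '[{"dx":0,"dy":0,"dz":0,"rx":0,"ry":0,"rz":0},{"dx":0,"dy":0,"dz":0,"rx":0,"ry":0,"rz":0},{"dx":0,"dy":0,"dz":0,"rx":0,"ry":0,"rz":0},{"dx":0,"dy":0,"dz":-20,"rx":0,"ry":0,"rz":0},{"dx":0,"dy":0,"dz":-60,"rx":0,"ry":0,"rz":0},{"dx":0,"dy":0,"dz":-110,"rx":0,"ry":0,"rz":0},{"dx":0,"dy":-40,"dz":-130,"rx":0,"ry":0,"rz":0},{"dx":0,"dy":-85,"dz":-130,"rx":0,"ry":0,"rz":0},{"dx":0,"dy":-130,"dz":-130,"rx":0,"ry":0,"rz":0},{"dx":0,"dy":-160,"dz":-130,"rx":0,"ry":0,"rz":0},{"dx":0,"dy":-160,"dz":-130,"rx":0,"ry":0,"rz":0}]' 0.35
python3 - <<'E'
from h import *
a=np.radians(3.6)
p,d=arm.snapshot("scene"); P=cloud("scene",d); cv2.imwrite("pics/sc9.png",cv2.resize(p[100:380,120:420,::-1],None,fx=2,fy=2))
D=P-[.5745,-.0363,0]; xh=D[...,0]*np.cos(a)+D[...,1]*np.sin(a); yh=-D[...,0]*np.sin(a)+D[...,1]*np.cos(a)
m=(xh>-.075)&(xh<.075)&(abs(yh)<.09)&(P[...,2]>.1)&(P[...,2]<.16)
print("lid",np.polyfit(xh[m],P[...,2][m],1))
k=(abs(yh+.145)<.03)&(abs(xh+.01)<.05)&(P[...,2]>.107)&(P[...,2]<.122)
X=np.c_[xh[k],yh[k]]; X-=X.mean(0); v=np.linalg.svd(X,full_matrices=False)[2][0]; print("knob dir deg",np.degrees(np.arctan2(v[1],v[0])),k.sum())
E
python3 to.py 93.6
```

```text
time_s: 48.25
eef_pos: [0.5693, -0.181, 0.0973]
ee_rot: [-1.979, -2.435, -0.001]
contact_force: [2.6, 3.2, 2.1]
opening: 0.153
grasp_force: 34.4
time_s: 49.35
eef_pos: [0.4086, -0.2142, 0.2276]
ee_rot: [-1.985, -2.427, 0.004]
contact_force: [-0.0, 0.5, -0.3]
opening: 0.346
grasp_force: 0.0
lid [-0.00172627  0.13699017]
knob dir deg -76.4145841888594 65
t 49.4 pos [ 0.4107 -0.2143  0.2277] open 0.348 F [1.1 0.  0.1] grip 0.0 turn [ -0.1  -0.3 -82.1]
```

View pics/sc9.png

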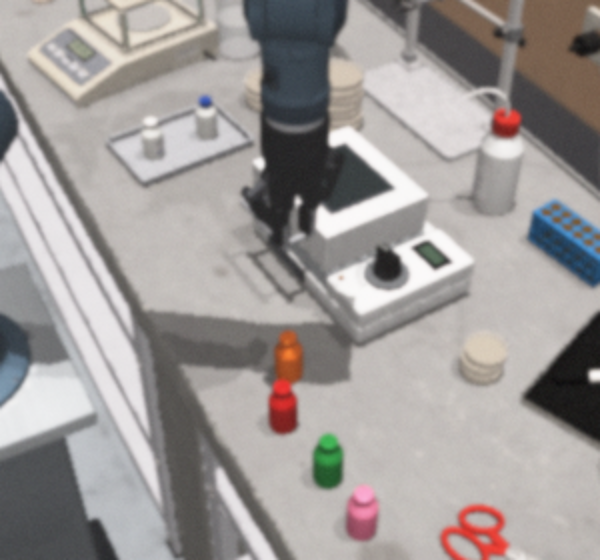

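The lid is flat, the knob at (387,262) is turned about 80° clockwise, both warm bottles stand on the tray at (152,138) and (206,118), and the gripper is clear. Handing in.

```bash
python3 -c '
from plant import arm
print(arm.finish_job())'
```

```text
the job is handed in; nothing more can be done
None
```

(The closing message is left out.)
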